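Show three-jaw heads to the inspection reader

ROBOT

A 6-joint arm with a two-finger parallel gripper is mounted at the origin on the work surface. World frame = base frame: x ahead of the robot, y to its left, z up, the work surface at z = 0. Lengths are in mm, angles in rad, forces in N, time in s.
With the tool pointing down it reaches from about 400 to 825 mm from the base axis. Payload 7 kg.
Tool frame: the origin (TCP) lies on the centre line of the jaws, within the pads' length; the fingertips stand 11 mm ahead of it and the grasp point (between the pads) lies 8 mm behind it; z points along the fingers, y is the line along which they close (so a half turn about z gives the same grasp; the last joint's range is limited). The gripper opens to 88 mm and grips with 3 to 60 N. Pads are 19 mm wide; open, the fingers measure 130 mm over their backs; the gripper's body (78 mm by 193 mm) begins 47 mm behind the grasp point.
Start: joints at [1.508, 0.359, 0.012, 0, -1.224, -0.288], TCP at [231.971, 633.865, 207.061] pointing down, gripper open.
Joint ranges: [-3.07, 3.07], [-1.43, 2.12], [-1.02, 1.25], [-3.03, 1.67], [-3.05, -0], [-3.03, 3.03]. Speed limits (rad/s): [2.39, 2.39, 3.01, 3.14, 3.14, 3.14].

INTERFACE

Orientations are given as a rotation vector (axis times angle).
In Python, from workcell import manip gives the robot as it stands.
- The arm moves only by the tool servo_tool, never from a script. Its argument "steps" is one flat list of numbers, 7 for each row, row after row: the shift along the world's x, y, z in cm, then the turn, a rotation vector about the world's x, y, z in degrees, then the closure, from -1 (fully open) to 1 (shut). In form: [dx, dy, dz, rx, ry, rz, grip, dx, dy, dz, rx, ry, rz, grip, ...]. A call has exactly 8 rows; each row shifts and turns the commanded pose from where the row before left it; what a row does not reach is not made up. A row lasts 1/12 s, in which the tool goes at most 41.7 mm and 7.16 degrees, less where a joint would pass 70% of its speed; a pose out of reach is approached as far as the arm can. A call is refused whole if a number of a shift passes 4.17 or a number of a turn 7.16, either way. A call with a gripper value outside its range is refused whole. The fingers move at their own pace and stop on an object; "grip_force" is the grip in N (left out, the last holds). Time passes only in rows, so rows that do not move let the fingers close, or fill a call up. It gives the time, the measured TCP pose, the force, the opening and the grip force at its end, in the units of the state.
- manip.read_state(): the state, without advancing time (a new reading comes with each control period).
- manip.grab_frame(name): name is "scene" or "top"; returns the picture (400x640x3 uint8, red, green, blue); there is no depth.
- manip.camera_params(name): a dict with "mtx" (3x3 intrinsics, pixels), "R" (3x3) and "t" (3): a world point X has camera coordinates R X + t. Camera axes: x right, y down, z forward; pixel columns grow to the right and rows downward; lengths in mm; the calibration is good to about 2 mm. A picture is of the moment at which its call begins. camera_params takes no time and is no camera call.
- manip.finish_job(): hands the job in; it is judged then, once.
The state is a dict: "clock": time; "joint_positions": joint angles; "joint_vel": joint speeds; "joint_torque": joint torques, N m; "position": TCP position; "ee_rot": TCP orientation; "ft_force": force on the tool from outside, world axes, zero at the start; "ft_torque": the same for the moment, N m; "finger_gap": finger opening in mm; "finger_force": force on a finger pad.
Only numpy, scipy, OpenCV 4.12 (cv2) and the standard library are available. Lean on these libraries where they do the work, as an engineer would, in place of code of your own. Each camera call takes 0.05 s, during which the arm holds its last target. There are 200 camera calls.

TASK

Open the reader's shutter by pressing its sprung lever down until it latches and stays down by itself. Then inspect every three-jaw head that is there, one after another, largest first: hold it upright with its one-hole face square to the reader's window, level with it, centred, and about 3 cm from the glass, keep still for a second, then turn it to show the two-hole face and then the three-hole face in the same way. Stand the inspected heads upright on the foam mat, leave the lever latched, and do not knock over the bottle or the jar.

Things in the scene. Friction and masses are not known exactly. Their poses are not given: they have to be found in the camera images.
- lever (a joint): Sprung lever of the reader, 0 = up (rest), 0.45 rad = fully down. It swings about a level hinge at its back end, 58 mm above the table. The spring resists with up to about 9 N at the pad until 0.30 rad; past that it snaps over centre and holds the lever down at the 0.45 stop by itself (shutter then raised from the window).
- lever_pad (a point): Centre of the upper face of the black push pad (30 x 26 mm) at the free end of the steel lever arm (100 mm long, beside the reader's housing). About 107 mm above the table when up and 67 mm when latched.
- reader_window (a point): Centre of the round glass window (22 mm, with four white tick marks round it) in the front wall of the grey reader housing (90 mm deep, 100 wide, 92 high), 62 mm above the table. x axis level, straight out of the glass; z up. A thin steel shutter covers it until the lever is latched. The lever stands beside the housing, 75 mm from the window's middle, on this frame's -y side.
- mat_top (a point): Centre of the top of the pale foam mat, 250 mm (its x axis) x 130 mm (y), 5 mm thick, fixed to the table.
- head_large_neck (a point): Middle of the grip zone of the large head's plain round neck (20 mm diameter, 42 mm high, on top), on the axis, 24 mm above the jaws' top, 74 mm above the underside. z up along the neck, x towards the one-hole jaw. Seen from above the two- and three-hole jaws lie 120 and 240 degrees anticlockwise from it.
- head_large_face1 (a point): Centre of the outer face of the one-hole jaw of the large head (one dark hole); x axis straight out of the face. 25 mm above the head's underside.
- head_large_face2 (a point): Centre of the outer face of the two-hole jaw of the large head (two dark holes side by side); x axis straight out of the face. 25 mm above the head's underside.
- head_large_face3 (a point): Centre of the outer face of the three-hole jaw of the large head (three dark holes side by side); x axis straight out of the face. 25 mm above the head's underside.
- head_medium_neck (a point): Middle of the grip zone of the medium head's plain round neck (20 mm diameter, 42 mm high, on top), on the axis, 24 mm above the jaws' top, 64 mm above the underside. z up along the neck, x towards the one-hole jaw. Seen from above the two- and three-hole jaws lie 120 and 240 degrees anticlockwise from it.
- head_medium_face1 (a point): Centre of the outer face of the one-hole jaw of the medium head (one dark hole); x axis straight out of the face. 20 mm above the head's underside.
- head_medium_face2 (a point): Centre of the outer face of the two-hole jaw of the medium head (two dark holes side by side); x axis straight out of the face. 20 mm above the head's underside.
- head_medium_face3 (a point): Centre of the outer face of the three-hole jaw of the medium head (three dark holes side by side); x axis straight out of the face. 20 mm above the head's underside.
- head_small_neck (a point): Middle of the grip zone of the small head's plain round neck (20 mm diameter, 42 mm high, on top), on the axis, 24 mm above the jaws' top, 54 mm above the underside. z up along the neck, x towards the one-hole jaw. Seen from above the two- and three-hole jaws lie 120 and 240 degrees anticlockwise from it.
- head_small_face1 (a point): Centre of the outer face of the one-hole jaw of the small head (one dark hole); x axis straight out of the face. 15 mm above the head's underside.
- head_small_face2 (a point): Centre of the outer face of the two-hole jaw of the small head (two dark holes side by side); x axis straight out of the face. 15 mm above the head's underside.
- head_small_face3 (a point): Centre of the outer face of the three-hole jaw of the small head (three dark holes side by side); x axis straight out of the face. 15 mm above the head's underside.
- bottle: Brown bottle, 52 mm wide, 120 mm high, standing by; origin under its middle.
- jar: Jar, 52 mm wide, 60 mm high, standing by; origin under its middle.
- head_large: The large three-jaw head (may be absent), about 420 g: steel hub with three block jaws 120 degrees apart, 50 mm high, flat outer faces 32 mm from the axis and 27 mm wide, with one, two and three dark holes (same number of dots on each jaw's top). 92 mm high with its neck. Origin at the centre of its underside.
- head_medium: The medium three-jaw head (may be absent), about 320 g: steel hub with three block jaws 120 degrees apart, 40 mm high, flat outer faces 28 mm from the axis and 24 mm wide, with one, two and three dark holes (same number of dots on each jaw's top). 82 mm high with its neck. Origin at the centre of its underside.
- head_small: The small three-jaw head (may be absent), about 220 g: steel hub with three block jaws 120 degrees apart, 30 mm high, flat outer faces 24 mm from the axis and 20 mm wide, with one, two and three dark holes (same number of dots on each jaw's top). 72 mm high with its neck. Origin at the centre of its underside.
Things that resemble listed ones, but are neither listed nor needed, are in the scene too. What is shaped like the head_small but orange is not meant.

How it is judged:
By the outcome, as a careful person would: the job done as asked, in the order asked, and still so for the second after the job is handed in, with the robot touching nothing.
Of head_large, head_medium, head_small only 2 to 3 are there at a start; the rules pass over those that are not, and their reading is None.
At some moment in a run one of head_large, head_medium, head_small may be knocked a few centimetres aside while the robot is not near it.
It also fails if it takes over 210 s, if anything falls off the work surface, if the arm or the gripper's body presses on something with over 40 N, if the wrist force passes 120 N, or if a joint passes its speed limit or range.

## Working session

There is one attempt and no reset: what is moved stays moved. The work goes in short steps, Python scripts to look and compute and a tool call to move; the robot and the scene stay as the last step left them, time stands still between calls to the robot, and variables do not carry over. Pictures are saved under pics/ and viewed, at most 14 in all, crops included, and the job is handed in when it is done.

Besides the shell and the picture viewer there is one more tool, called after "Call:" by a JSON object that holds its "api" and its "payload". servo_tool: Moves the arm, as the interface text tells. Its arguments: {"type":"object","properties":{"steps":{"type":"array"},"grip_force":{"type":"number"}},"required":["steps"]}

```bash
mkdir -p pics
python3 - <<'E'
from workcell import manip
import cv2,numpy as np
for n in("scene","top"):
    cv2.imwrite(f"pics/{n}0.png",manip.grab_frame(n)[:,:,::-1]); p=manip.camera_params(n); print(n,p["mtx"].round(1).tolist(),p["R"].round(4).tolist(),p["t"].round(1).tolist())
s=manip.read_state();print(s)
E
```

```text
scene [[493.4, 0.0, 317.8], [0.0, 493.4, 201.6], [0.0, 0.0, 1.0]] [[-0.2104, 0.9776, 0.0038], [0.5857, 0.1292, -0.8002], [-0.7827, -0.1662, -0.5997]] [132.0, -251.0, 1637.9]
top [[487.2, 0.0, 311.3], [0.0, 487.2, 197.5], [0.0, 0.0, 1.0]] [[0.0143, -0.9996, 0.0236], [-0.9968, -0.0161, -0.0779], [0.0783, -0.0224, -0.9967]] [-50.0, 559.4, 1206.4]
{'clock': 0.1, 'joint_positions': array([ 1.50810275e+00,  3.59279891e-01,  1.11461433e-02, -2.95026938e-04,
       -1.22412966e+00, -2.88116927e-01]), 'joint_vel': array([ 8.24154918e-04, -3.06006833e-03,  4.54298210e-04,  1.65871511e-03,
        1.60725836e-04, -5.75977708e-05]), 'joint_torque': array([-2.35283667e-03, -5.84165418e+01,  2.93753135e+01,  7.01557294e+00,
        1.01927260e-02, -4.51185815e-05]), 'position': array([231.83105367, 633.42889365, 206.23983909]), 'ee_rot': array([ 3.09189409e+00, -5.48125940e-01, -1.73703042e-04]), 'ft_force': array([ 0.05258233,  0.50513194, -0.27852597]), 'ft_torque': array([-0.04691677, -0.02630335,  0.02314514]), 'finger_force': 0.0, 'finger_gap': 87.41515621980011}
```

View pics/scene0.png

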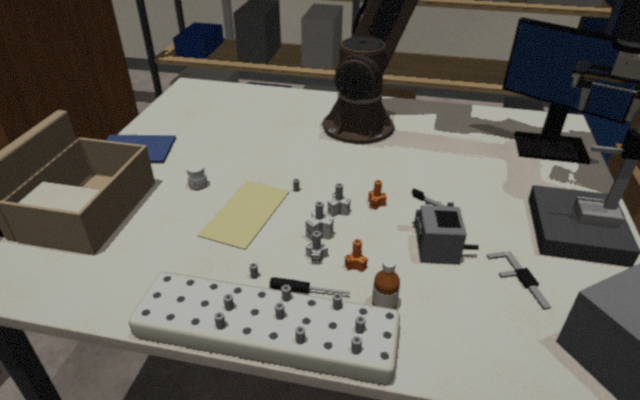

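View pics/top0.png

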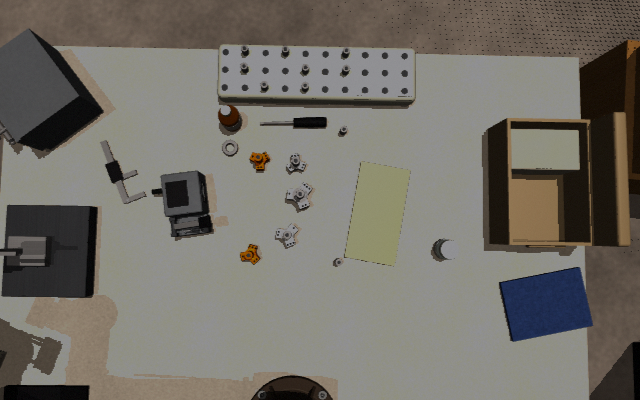

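The scene shows three grey heads at top-view (296,162), (299,194) and (286,235). The orange lookalikes are at (259,160) and (250,254), the reader is at (185,195) with its lever side near (190,225), and the mat is at (378,214). The bottle is at (229,117) and the jar at (446,250).

```bash
cat > h.py <<'E'
from workcell import manip
import cv2,numpy as np
def P(n):
    p=manip.camera_params(n);return p["mtx"],np.array(p["R"]),np.array(p["t"])
def ray(n,u,v,z):
    K,R,t=P(n);d=R.T@np.linalg.inv(K)@[u,v,1];c=-R.T@t;return (c+d*(z-c[2])/d[2]).round(1)
def proj(n,X):
    K,R,t=P(n);q=K@(R@np.array(X)+t);return (q[:2]/q[2]).round(1)
def crop(n,name,x0,y0,w,h,s,grid=20):
    im=manip.grab_frame(n)[y0:y0+h,x0:x0+w,::-1]
    im=cv2.resize(im,None,fx=s,fy=s,interpolation=cv2.INTER_CUBIC);im=cv2.convertScaleAbs(im,alpha=1.3)
    for x in range(-(-x0//grid)*grid,x0+w,grid):
        cv2.putText(im,str(x),((x-x0)*s,10),0,.35,(0,0,255),1);cv2.line(im,((x-x0)*s,12),((x-x0)*s,18),(0,0,255),1)
    for y in range(-(-y0//grid)*grid,y0+h,grid):
        cv2.putText(im,str(y),(0,(y-y0)*s+4),0,.35,(0,0,255),1);cv2.line(im,(24,(y-y0)*s),(30,(y-y0)*s),(0,0,255),1)
    cv2.imwrite(f"pics/{name}.png",im)
E
python3 - <<'E'
from h import *
crop("top","t1",145,145,185,130,4)
crop("scene","s1",290,165,190,130,4)
E
```

```text
(no output)
```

View pics/t1.png

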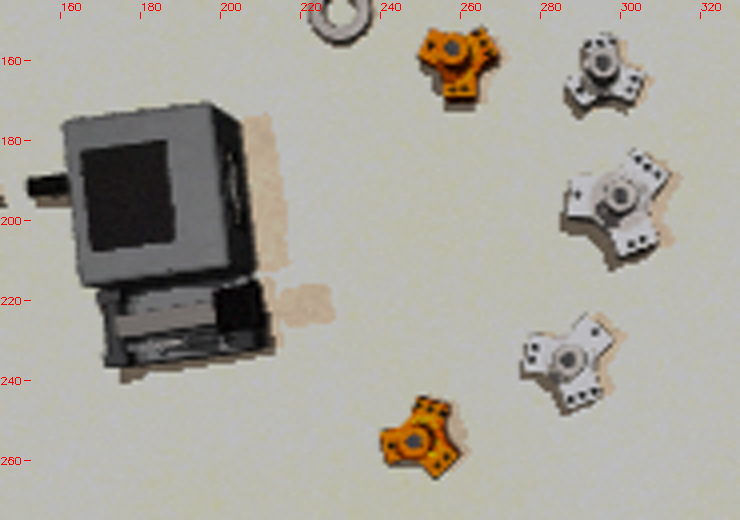

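View pics/s1.png

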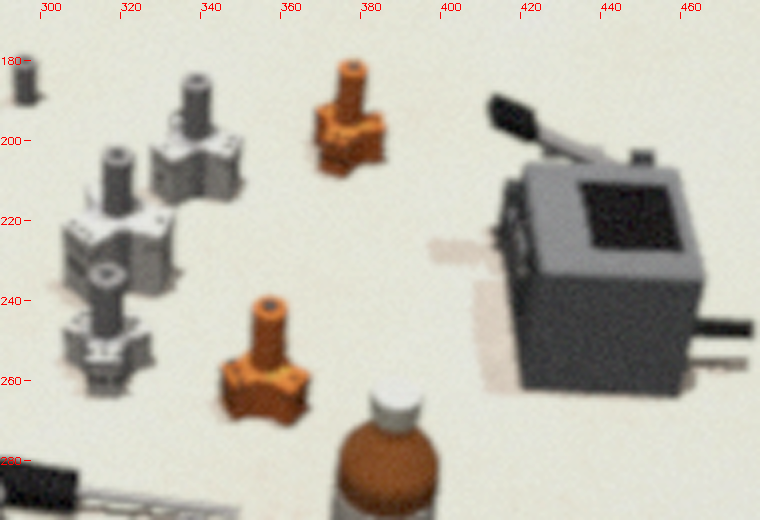

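The enlarged crops show the large head's neck at (300,194), with its one-dot jaw left, two-dot lower right and three-dot upper right. The medium neck is at (287,235), with one dot upper right, two left and three at the bottom. The small neck is at (296,161), and its dots are still unclear. The reader's front faces image right (−y), with the lever pad at (205,221).

```bash
cat >> h.py <<'E'
H={"L":(92,50,32,27),"M":(82,40,28,24),"S":(72,30,24,20)}
def fit(size,u,v,save=None):
    """refine neck position by hand pixel (neck top), jaw yaw mod 120 by fitting bright jaw-top mask"""
    from scipy.optimize import minimize
    ht,hj,rf,w=H[size]; im=manip.grab_frame("top").astype(float)
    c0=ray("top",u,v,ht)
    def polys(x,y,a):
        out=[]
        for k in range(3):
            b=a+k*2*np.pi/3;e=np.array([np.cos(b),np.sin(b)]);n=np.array([-e[1],e[0]])
            out.append([proj("top",[*(np.array([x,y])+r*e+s*n),hj]) for r,s in((0,-w/2),(rf,-w/2),(rf,w/2),(0,w/2))])
        return out
    S=8;ui,vi=int(u)-25,int(v)-25
    I=cv2.resize(im[vi:vi+50,ui:ui+50],None,fx=S,fy=S,interpolation=cv2.INTER_CUBIC).mean(2)
    def mask(p):
        m=np.zeros(I.shape,np.uint8)
        for q in polys(*p): cv2.fillPoly(m,[np.round((np.array(q)+.5-[ui,vi])*S-.5).astype(int)],1)
        return m
    def score(p):
        m=mask(p);ring=cv2.dilate(m,np.ones((17,17)))-m
        return I[m>0].mean()-I[ring>0].mean()
    best=None
    for a in np.radians(np.arange(0,120,5)):
        s=score((c0[0],c0[1],a))
        if best is None or s>best[0]: best=(s,(c0[0],c0[1],a))
    p=np.array(best[1]);r=minimize(lambda q:-score(q*[1,1,.03]),p/[1,1,.03],method="Nelder-Mead",options=dict(initial_simplex=p/[1,1,.03]+3*np.vstack([np.zeros(3),np.eye(3)])))
    p=r.x*[1,1,.03]
    vis=cv2.convertScaleAbs(cv2.resize(im[vi:vi+50,ui:ui+50],None,fx=S,fy=S,interpolation=cv2.INTER_CUBIC)[:,:,::-1],alpha=1.2)
    for q in polys(*p): cv2.polylines(vis,[np.round((np.array(q)+.5-[ui,vi])*S-.5).astype(int)],True,(0,0,255),1)
    return p[:2].round(1),np.degrees(p[2]).round(1)%120,-r.fun,c0,vis
E
python3 - <<'E'
from h import *
V=[]
for s,u,v in(("L",300,194),("M",287,235),("S",295.7,160.7)):
    r=fit(s,u,v);print(s,*r[:4]);V.append(r[4][70:330,70:330])
cv2.imwrite("pics/fit.png",np.hstack(V))
q=lambda x,y:(145+x/4,145+y/4)
for n,p in(("TL",(62,120)),("TR",(212,102)),("BR",(242,275)),("BL",(80,287))):print(n,ray("top",*q(*p),92))
print("pad",ray("top",*q(238,308),107));
for n,u,v in(("a",361,162),("b",411,170),("c",395,266),("d",345,258)):print(n,ray("top",u,v,5))
print("bottle",ray("top",229,117,110),"jar",ray("top",446,250,60))
E
```

```text
L [564.  -11.7] 83.3 19.03229998623395 [562.5 -12.8  92. ]
M [465.9  18.2] 80.8 13.411973865674994 [464.8  16.6  82. ]
S [6.47e+02 3.00e-01] 5.3 4.078773567605637 [645.3  -1.   72. ]
TL [602.2 318.4  92. ]
TR [614.5 230.3  92. ]
BR [512.  209.4  92. ]
BL [503.5 304.1  92. ]
pad [492.2 208.2 107. ]
a [ 655.3 -168.6    5. ]
b [ 636.7 -298.2    5. ]
c [ 390.3 -256.9    5. ]
d [ 408.8 -129.5    5. ]
bottle [740.7 157.8 110. ] jar [ 433.9 -371.1   60. ]
```

View pics/fit.png

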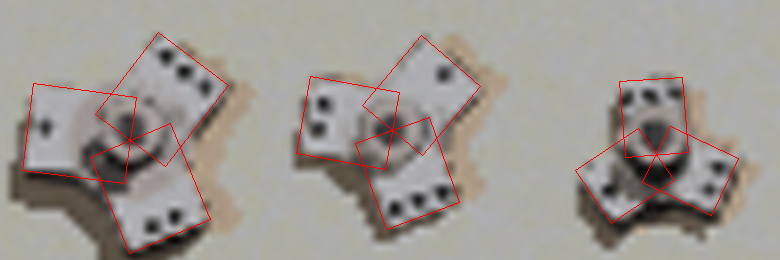

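The overlays match all three heads. The small one has three dots at the top of the image, one left and two right. Next I'll fit the reader housing's top rectangle.

```bash
cat > rd.py <<'E'
from h import *
from scipy.optimize import minimize
from scipy.ndimage import map_coordinates
im=manip.grab_frame("top").astype(np.float32);g=cv2.GaussianBlur(im.mean(2),(0,0),.7)
G=np.hypot(cv2.Sobel(g,-1,1,0),cv2.Sobel(g,-1,0,1))
K,R,t=P("top")
def pts(p,n=40):
    x,y,a=p;e=np.array([np.cos(a),np.sin(a)]);m=np.array([-e[1],e[0]])  # e: out of glass
    c=[(0,-50),(0,50),(-90,50),(-90,-50)];L=[]
    for i in range(4):
        A,B=np.array(c[i]),np.array(c[(i+1)%4])
        for s in np.linspace(.05,.95,n): q=A+(B-A)*s;L.append([*(np.array([x,y])+q[0]*e+q[1]*m),92])
    X=np.array(L)@R.T+t;u=X@K.T;return u[:,:2]/u[:,2:]
def f(q):
    u=pts(q*[1,1,.02]);return -map_coordinates(G,[u[:,1],u[:,0]],order=1).mean()
best=None
for dx in(-5,0,5):
  for dy in(-5,0,5):
    for a in(-86,-82,-78):
        p=np.array([562+dx,220+dy,np.radians(a)])/[1,1,.02]
        r=minimize(f,p,method="Nelder-Mead",options=dict(initial_simplex=p+2*np.vstack([np.zeros(3),np.eye(3)])))
        if best is None or r.fun<best.fun:best=r
p=best.x*[1,1,.02];print(p[:2],np.degrees(p[2]),best.fun)
vis=cv2.convertScaleAbs(cv2.resize(im[155:255,145:235,::-1],None,fx=6,fy=6,interpolation=cv2.INTER_CUBIC),alpha=1.4)
T=lambda u:tuple(int(v) for v in (np.array(u)+.5-[145,155])*6)
for u in pts(p): cv2.circle(vis,T(u),1,(0,0,255),-1)
a=p[2];e=np.array([np.cos(a),np.sin(a)]);m=np.array([-e[1],e[0]])
for k in(-25,-15,-5,5,15):
    c=p[:2]-75*m+k*e;print("pad k",k,c.round(1));cv2.circle(vis,T(proj("top",[*c,107])),3,(0,255,0),-1)
cv2.imwrite("pics/rd.png",vis)
E
python3 rd.py
```

```text
[567.76361227 224.95339139] -81.37510543690674 -182.89837646484375
pad k -25 [489.9 238.4]
pad k -15 [491.4 228.5]
pad k -5 [492.9 218.6]
pad k 5 [494.4 208.8]
pad k 15 [495.9 198.9]
```

View pics/rd.png

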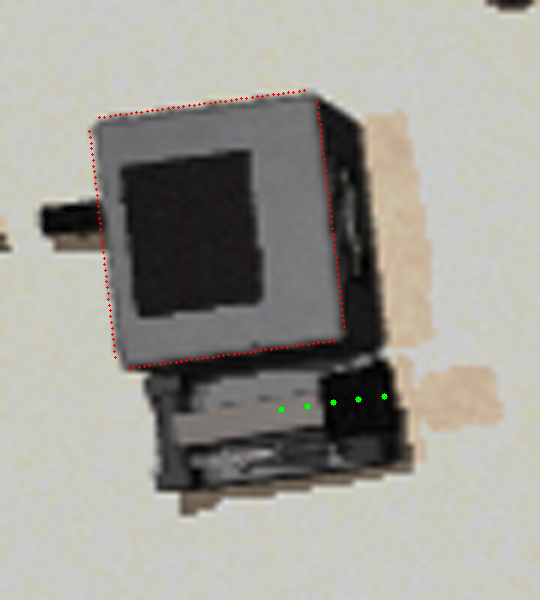

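The red rectangle fits the housing: front centre about (568,225), outward normal −81.4°. The lever pad is centred at about crop pixel (360,400), which is about (495,207). I'll move above it with the fingers closed.

Call:
{"api": "servo_tool", "payload": {"steps": [1.64,-2.68,0,0,0,1.8,1,1.64,-2.68,0,0,0,1.8,1,1.64,-2.68,0,0,0,1.8,1,1.64,-2.68,0,0,0,1.8,1,1.64,-2.68,0,0,0,1.8,1,1.64,-2.68,0,0,0,1.8,1,1.64,-2.68,0,0,0,1.8,1,1.64,-2.68,0,0,0,1.8,1], "grip_force": 20}}

```text
clock: 1.07
position: [363.7, 418.1, 207.3]
ee_rot: [-3.137, 0.153, -0.0]
ft_force: [0.7, -0.8, 0.8]
finger_gap: 39.8
finger_force: 0.0
```

Call:
{"api": "servo_tool", "payload": {"steps": [1.64,-2.68,0,0,0,1.8,1,1.64,-2.68,0,0,0,1.8,1,1.64,-2.68,0,0,0,1.8,1,1.64,-2.68,0,0,0,1.8,1,1.64,-2.68,0,0,0,1.8,1,1.64,-2.68,0,0,0,1.8,1,1.64,-2.68,0,0,0,1.8,1,1.64,-2.68,0,0,0,1.8,1]}}

```text
clock: 1.73
position: [495.0, 203.7, 207.4]
ee_rot: [-3.132, -0.241, -0.001]
ft_force: [0.3, 0.4, 0.2]
finger_gap: 0.4
finger_force: 0.0
```

```bash
python3 -c "
from h import *
s=manip.read_state();print(s['clock'],s['position'],s['ee_rot'],s['joint_positions'],s['finger_gap'])"
```

```text
1.7333 [494.96861481 203.68133629 207.40296553] [-3.13190985e+00 -2.40998673e-01 -8.81255591e-04] [ 7.56896802e-01  1.27966085e-01 -2.95589377e-01  2.54430538e-05
 -1.14653796e+00  9.67485235e-01] 0.4086610278491337
```

Call:
{"api": "servo_tool", "payload": {"steps": [0,0,-3,0,0,0,1,0,0,-3,0,0,0,1,0,0,-2.5,0,0,0,1,0,0,-0.4,0,0,0,1,0,0,-0.4,0,0,0,1,0,0,-0.4,0,0,0,1,0,0,-0.4,0,0,0,1,0,0,-0.4,0,0,0,1]}}

```text
clock: 2.4
position: [495.1, 205.9, 103.1]
ee_rot: [-3.131, -0.239, -0.003]
ft_force: [-0.6, 0.5, -0.5]
finger_gap: 0.5
finger_force: 0.0
```

Call:
{"api": "servo_tool", "payload": {"steps": [0,0,-0.4,0,0,0,1,0,0,-0.4,0,0,0,1,0,0,-0.4,0,0,0,1,0,0,-0.4,0,0,0,1,0,0,-0.4,0,0,0,1,0,0,-0.2,0,0,0,1,0,0,0,0,0,0,1,0,0,0,0,0,0,1]}}

```text
clock: 3.07
position: [494.7, 201.8, 80.9]
ee_rot: [3.128, 0.239, -0.001]
ft_force: [3.6, -14.1, 10.2]
finger_gap: 0.4
finger_force: 6.9
```

Run:
```python
from h import *
crop("scene","s2",370,130,130,130,4)
a=cv2.imread("pics/s2.png");crop("top","t2",145,160,130,130,4);cv2.imwrite("pics/c2.png",np.hstack([cv2.resize(a,(400,400)),cv2.resize(cv2.imread("pics/t2.png"),(400,400))]))
```

```text
(no output)
```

View pics/c2.png

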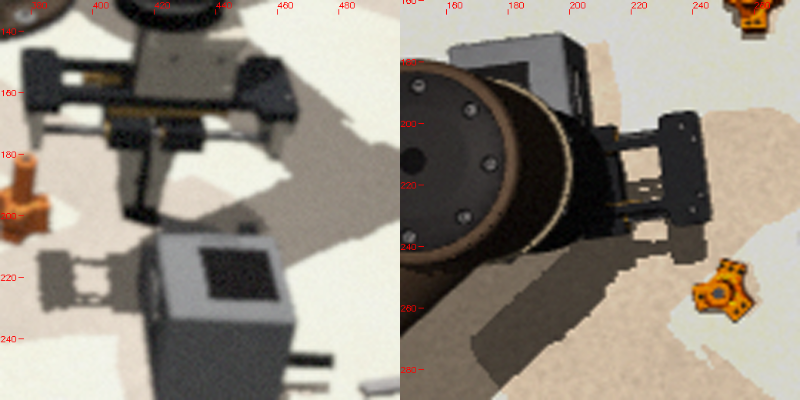

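The tool hides the pad in both views, and the reading of −14 N sideways is odd. I'll lift and look at the lever.

Call:
{"api": "servo_tool", "payload": {"steps": [0,0,1,0,0,0,1,0,0,2,0,0,0,1,0,0,3,0,0,0,1,0,0,4,0,0,0,1,0,-4,0,0,0,0,1,0,-4,0,0,0,0,1,0,-4,0,0,0,0,1,0,-4,0,0,0,0,1]}}

```text
clock: 3.83
position: [494.1, 44.0, 180.6]
ee_rot: [-3.132, -0.24, -0.002]
ft_force: [0.6, -0.1, -0.2]
finger_gap: 0.4
finger_force: 0.0
```

Run:
```python
from h import *
crop("scene","s3",370,150,130,130,4)
a=cv2.imread("pics/s3.png");crop("top","t3",145,150,100,100,4);cv2.imwrite("pics/c3.png",np.hstack([cv2.resize(a,(400,400)),cv2.resize(cv2.imread("pics/t3.png"),(400,400))]))
```

```text
(no output)
```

View pics/c3.png

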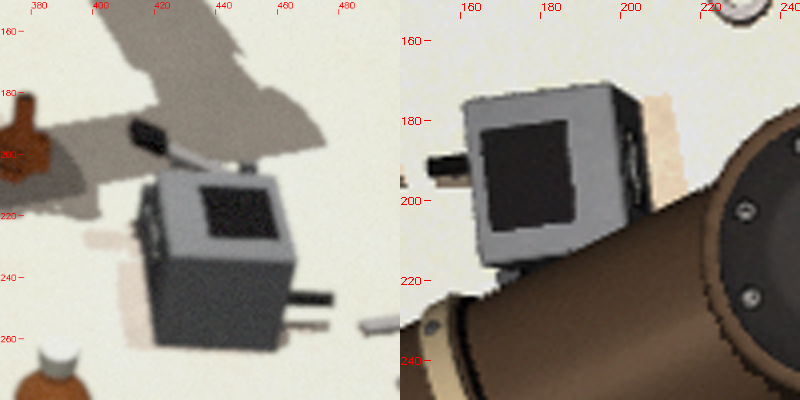

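The lever is still up (pad at scene (417,193)), so the tips missed it. I'll triangulate the pad from both views.

Run:
```python
from h import *
print(proj("scene",[495,207,107]))
for z in(90,100,107,115):print(z,ray("scene",417,193,z),ray("top",205.3,221.5,z))
```

```text
[416.5 193. ]
90 [470.4 208.9  90. ] [493.8 209.7  90. ]
100 [484.7 208.4 100. ] [493.5 207.7 100. ]
107 [494.7 208.1 107. ] [493.4 206.4 107. ]
115 [506.1 207.7 115. ] [493.2 204.8 115. ]
```

Run:
```python
from h import *
for X in([496,199,67],[495,202,70],[495,204,80],[495,207,90]):print(X,proj("scene",X))
a=cv2.imread("pics/s2.png")[160:420,60:320];b=cv2.imread("pics/s3.png")[80:340,60:320]
cv2.imwrite("pics/c4.png",np.hstack([cv2.resize(a,(400,400)),cv2.resize(b,(400,400))]))
```

```text
[496, 199, 67] [411.  206.4]
[495, 202, 70] [412.5 205.4]
[495, 204, 80] [413.8 202.1]
[495, 207, 90] [415.6 198.9]
```

View pics/c4.png

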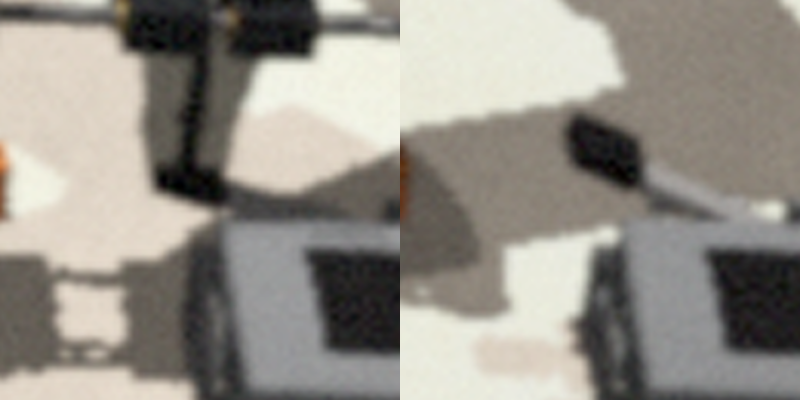

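In the pressed picture (left) the pad sits under the tips, still tilted, with about 9–10 N on it. So it stopped just short of the snap point. I'll go back and press in small increments, watching the force.

Call:
{"api": "servo_tool", "payload": {"steps": [0,4,0,0,0,0,1,0,4,0,0,0,0,1,0.1,4,0,0,0,0,1,0,4,0,0,0,0,1,0,0,-2.5,0,0,0,1,0,0,-2.5,0,0,0,1,0,0,-1,0,0,0,1,0,0,-0.5,0,0,0,1]}}

```text
clock: 4.6
position: [494.3, 204.7, 113.3]
ee_rot: [3.131, 0.239, -0.004]
ft_force: [-0.1, -0.4, 0.5]
finger_gap: 0.2
finger_force: 0.0
```

Call:
{"api": "servo_tool", "payload": {"steps": [0,0,-0.5,0,0,0,1,0,0,-0.5,0,0,0,1,0,0,-0.5,0,0,0,1,0,0,-0.5,0,0,0,1,0,0,-0.5,0,0,0,1,0,0,0,0,0,0,1,0,0,0,0,0,0,1,0,0,0,0,0,0,1]}}

```text
clock: 5.27
position: [496.1, 204.8, 91.1]
ee_rot: [3.132, 0.239, 0.002]
ft_force: [-0.6, -2.1, 8.1]
finger_gap: 0.5
finger_force: 5.2
```

Call:
{"api": "servo_tool", "payload": {"steps": [0,0,-0.2,0,0,0,1,0,0,-0.2,0,0,0,1,0,0,-0.1,0,0,0,1,0,0,-0.1,0,0,0,1,0,0,-0.1,0,0,0,1,0,0,-0.1,0,0,0,1,0,0,0,0,0,0,1,0,0,0,0,0,0,1]}}

```text
clock: 5.93
position: [496.3, 201.6, 83.5]
ee_rot: [3.128, 0.238, 0.001]
ft_force: [4.1, -15.0, 13.5]
finger_gap: 0.7
finger_force: 9.9
```

The sideways force lies along the lever: the pad grips the tips while it swings outward. I'll let the tool follow the arc outward as it goes down.

Call:
{"api": "servo_tool", "payload": {"steps": [0.03,-0.2,0,0,0,0,1,0.03,-0.2,0,0,0,0,1,0.02,-0.15,-0.2,0,0,0,1,0,-0.1,-0.2,0,0,0,1,0,-0.05,-0.2,0,0,0,1,0,-0.05,-0.2,0,0,0,1,0,0,0,0,0,0,1,0,0,0,0,0,0,1]}}

```text
clock: 6.6
position: [496.4, 197.5, 73.9]
ee_rot: [3.132, 0.239, 0.0]
ft_force: [2.6, -1.5, 3.3]
finger_gap: 0.3
finger_force: 1.6
```

Call:
{"api": "servo_tool", "payload": {"steps": [0,-0.05,-0.1,0,0,0,1,0,-0.05,-0.1,0,0,0,1,0,0,-0.1,0,0,0,1,0,0,-0.1,0,0,0,1,0,0,0,0,0,0,1,0,0,0,0,0,0,1,0,0,0,0,0,0,1,0,0,0,0,0,0,1]}}

```text
clock: 7.27
position: [495.9, 196.5, 69.9]
ee_rot: [3.132, 0.238, -0.001]
ft_force: [-0.1, -0.7, 1.3]
finger_gap: 0.8
finger_force: 0.8
```

Call:
{"api": "servo_tool", "payload": {"steps": [0,0,3.5,0,0,0,1,0,0,4,0,0,0,1,0,0,4,0,0,0,1,0,0,3.5,0,0,0,1,0.8,-2.6,0,0,0,5.1,1,0.8,-2.6,0,0,0,5.1,1,0.9,-2.6,0,0,0,5.1,-0.15,0.8,-2.6,0,0,0,5.1,-0.15]}}

```text
clock: 7.93
position: [528.9, 91.8, 220.1]
ee_rot: [-3.038, -0.797, 0.0]
ft_force: [1.0, 1.3, 0.3]
finger_gap: 8.5
finger_force: 0.0
```

Run:
```python
from h import *
s=manip.read_state();print(s['clock'],s['position'],s['ee_rot'])
im=manip.grab_frame("scene").mean(2)
print(im[186:210:2,402:430:2].astype(int))
print(cv2.imread("pics/scene0.png").mean(2)[186:210:2,402:430:2].astype(int))
```

```text
7.9333 [528.93696021  91.78618561 220.06723821] [-3.03816107e+00 -7.96928597e-01  1.02974113e-04]
[[177 177 176 174 178 176 176 178 178 176 177 176 177 175]
 [179 176 178 177 175 153 118 157 172 178 177 177 177 176]
 [175 175 175 176 171  97  25  37  92 138 167 174 175 179]
 [176 175 176 175 166  80  25  20  12  32  84 162 178 176]
 [176 178 177 178 173 105  18  17  16   7  26 139 143 130]
 [175 175 176 177 174 129  26  16   2  22  28  74 110 101]
 [167 166 150 144 128 113  87  62  29   7  14  64 119 122]
 [101 106 103 100 104 101 100 100  89  63  46  58  87 110]
 [ 99 102  99 101 104 101  98  98 100  98  97  91  60  59]
 [ 94  98 102  99 101 105 102 100  99 100  99  93  68  67]
 [ 72  99 101 100 101 105 104 101  99  96 107 109 112 108]
 [ 69  79  98 103 105 105 101  99  99  80 105 115 115 116]]
[[173 172 172 169 172 172 172 172 172 173 173 173 170 172]
 [172 172 172 171 171 149 116 153 169 171 173 172 171 172]
 [170 171 170 171 167  93  25  42  94 135 164 171 172 173]
 [171 171 172 170 163  75  24  20  25  35  85 156 172 172]
 [171 171 172 172 168  99  10  14  17   8  26 140 171 171]
 [170 172 172 172 172 134  42  19   9  17  17  83 152 167]
 [171 170 172 171 171 169 155 114  53  12  15  63 118 132]
 [171 171 169 171 173 172 170 168 157 116  85  72  84 108]
 [171 171 173 171 171 173 170 172 171 168 166 149  71  60]
 [172 172 172 171 170 173 172 173 171 171 165 155 109 103]
 [173 173 172 170 173 172 172 174 171 149 114 117 117 115]
 [172 173 172 172 172 175 171 168 165 123 104 108 108 109]]
```

Run:
```python
from h import *
p=manip.read_state()['position'];K=[proj("scene",p-[0,0,d]) for d in(11,0,-8)];print(K)
u,v=K[0].astype(int);crop("scene","s5",u-60,v-70,120,100,6)
im=cv2.imread("pics/s5.png")
for q in K: cv2.circle(im,tuple(int(z) for z in (q-[u-60,v-70]+.5)*6),3,(0,255,0),-1)
cv2.imwrite("pics/s5.png",im)
```

```text
[array([366.9, 157.6]), array([367.2, 153.3]), array([367.4, 150.1])]
```

View pics/s5.png

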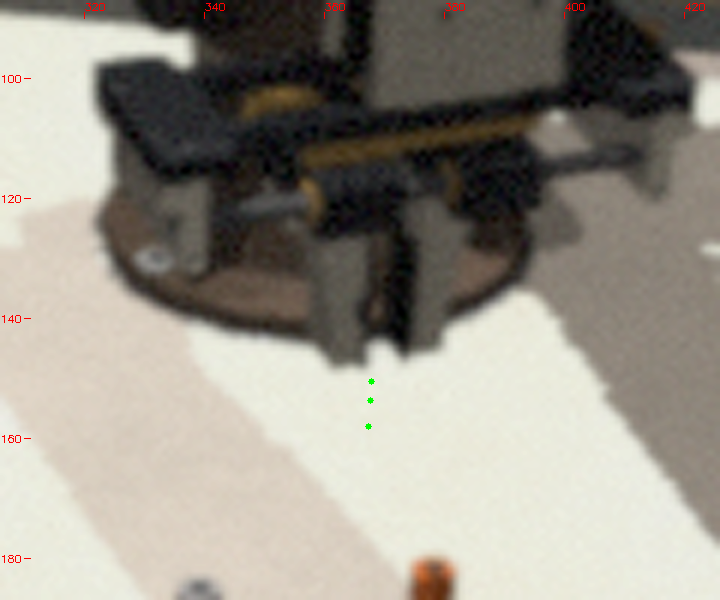

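The tips appear at row 147, but the reported pose predicts row 157.6. So the real fingertips sit about 26 mm higher than reported, which also explains the late contact and weak press. I'll press again, deeper, starting further inboard on the pad and following its arc.

Call:
{"api": "servo_tool", "payload": {"steps": [-0.7,2.5,0,0,0,-4.1,1,-0.7,2.5,0,0,0,-4.1,1,-0.7,2.5,0,0,0,-4.1,1,-0.7,2.5,0,0,0,-4.1,1,-0.6,2.5,0,0,0,-4.1,1,0,0,-3.5,0,0,0,1,0,0,-3.5,0,0,0,1,0,0,-3.5,0,0,0,1]}}

```text
clock: 8.7
position: [494.5, 218.8, 114.1]
ee_rot: [-3.131, -0.236, -0.001]
ft_force: [0.1, -0.0, -1.2]
finger_gap: 0.2
finger_force: 0.0
```

Call:
{"api": "servo_tool", "payload": {"steps": [0,0,-0.5,0,0,0,1,0,0,-0.5,0,0,0,1,0,0,-0.5,0,0,0,1,0,0,-0.3,0,0,0,1,0,-0.1,-0.3,0,0,0,1,0,-0.1,-0.3,0,0,0,1,0,-0.1,-0.3,0,0,0,1,0,0,0,0,0,0,1]}}

```text
clock: 9.37
position: [496.2, 214.6, 89.3]
ee_rot: [-3.132, -0.236, -0.004]
ft_force: [-1.6, -0.6, 7.7]
finger_gap: 0.5
finger_force: 3.2
```

Call:
{"api": "servo_tool", "payload": {"steps": [0,-0.12,-0.3,0,0,0,1,0,-0.12,-0.3,0,0,0,1,0,-0.12,-0.3,0,0,0,1,0,-0.1,-0.3,0,0,0,1,0,-0.1,-0.3,0,0,0,1,0,0,0,0,0,0,1,0,0,0,0,0,0,1,0,0,0,0,0,0,1]}}

```text
clock: 10.03
position: [495.7, 209.3, 73.6]
ee_rot: [-3.132, -0.236, -0.002]
ft_force: [1.8, -0.1, 2.8]
finger_gap: 0.0
finger_force: 1.4
```

Call:
{"api": "servo_tool", "payload": {"steps": [0,-0.08,-0.3,0,0,0,1,0,-0.06,-0.3,0,0,0,1,0,0,0,0,0,0,1,0,0,0,0,0,0,1,0,0,0,0,0,0,1,0,0,0,0,0,0,1,0,0,0,0,0,0,1,0,0,0,0,0,0,1]}}

```text
clock: 10.7
position: [495.0, 207.5, 67.0]
ee_rot: [3.133, 0.236, -0.001]
ft_force: [0.1, 0.0, 0.7]
finger_gap: 0.6
finger_force: 0.5
```

The force is falling smoothly towards zero, as the lever nears its over-centre point. I'll keep going.

Call:
{"api": "servo_tool", "payload": {"steps": [0,-0.05,-0.2,0,0,0,1,0,-0.05,-0.2,0,0,0,1,0,-0.05,-0.2,0,0,0,1,0,0,-0.2,0,0,0,1,0,0,-0.1,0,0,0,1,0,0,0,0,0,0,1,0,0,0,0,0,0,1,0,0,0,0,0,0,1]}}

```text
clock: 11.37
position: [495.2, 206.1, 58.1]
ee_rot: [-3.133, -0.236, -0.0]
ft_force: [-0.1, -0.2, -0.8]
finger_gap: 1.0
finger_force: 0.0
```

It looks snapped. I'll use the latched pad (67 mm) as a height reference by touching down gently before lifting.

Call:
{"api": "servo_tool", "payload": {"steps": [0,0,-0.1,0,0,0,1,0,0,-0.1,0,0,0,1,0,0,-0.1,0,0,0,1,0,0,-0.1,0,0,0,1,0,0,0,0,0,0,1,0,0,0,0,0,0,1,0,0,0,0,0,0,1,0,0,0,0,0,0,1]}}

```text
clock: 12.03
position: [495.2, 206.1, 54.1]
ee_rot: [-3.133, -0.236, -0.0]
ft_force: [0.2, 0.1, 0.3]
finger_gap: 0.4
finger_force: 0.0
```

Call:
{"api": "servo_tool", "payload": {"steps": [0,0,-0.1,0,0,0,1,0,0,-0.1,0,0,0,1,0,0,-0.1,0,0,0,1,0,0,0,0,0,0,1,0,0,0,0,0,0,1,0,0,0,0,0,0,1,0,0,0,0,0,0,1,0,0,0,0,0,0,1]}}

```text
clock: 12.7
position: [495.2, 206.1, 51.1]
ee_rot: [-3.133, -0.236, -0.0]
ft_force: [0.4, -0.0, -0.0]
finger_gap: 0.3
finger_force: 0.0
```

Call:
{"api": "servo_tool", "payload": {"steps": [0,0,-0.1,0,0,0,1,0,0,-0.1,0,0,0,1,0,0,-0.1,0,0,0,1,0,0,0,0,0,0,1,0,0,0,0,0,0,1,0,0,0,0,0,0,1,0,0,0,0,0,0,1,0,0,0,0,0,0,1]}}

```text
clock: 13.37
position: [495.2, 206.1, 48.1]
ee_rot: [-3.133, -0.236, -0.0]
ft_force: [0.3, -0.2, -0.4]
finger_gap: 0.6
finger_force: 0.0
```

Run:
```python
from h import *
p=manip.read_state()['position'];print(p)
crop("scene","s6",370,150,100,80,6)
im=cv2.imread("pics/s6.png")
for d in(11,0,-16): cv2.circle(im,tuple(int(z) for z in (proj("scene",p-[0,0,d])-[370,150]+.5)*6),3,(0,255,0),-1)
cv2.imwrite("pics/s6.png",im)
```

```text
[495.1849767  206.0728214   48.09274931]
```

View pics/s6.png

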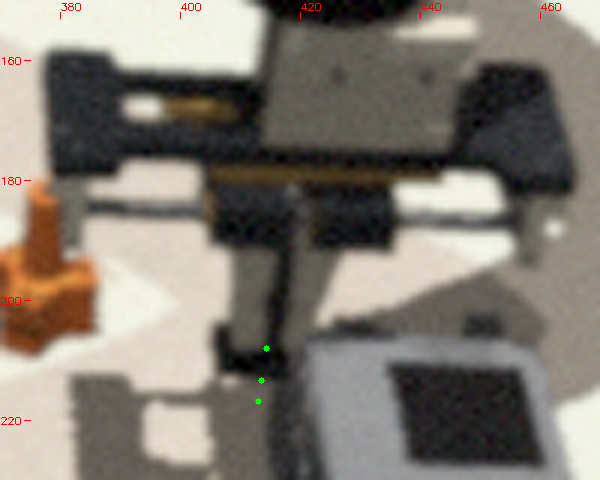

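The lever is now down: the pad lies level at about (411,208), where a latched pad should be. The fingertips just meet it, so tip ≈ TCP + 20 mm. I'll lift off, re-check the lever and re-measure the large head.

Call:
{"api": "servo_tool", "payload": {"steps": [0,0,2.4,0,0,0,1,0,0,2.4,0,0,0,1,0,0,2.4,0,0,0,1,0.85,-2.7,0,0,0,5.1,1,0.85,-2.7,0,0,0,5.1,1,0.85,-2.7,0,0,0,5.1,1,0.85,-2.7,0,0,0,5.1,-0.15,0,0,0,0,0,0,-0.15]}}

```text
clock: 14.08
position: [529.6, 94.7, 120.0]
ee_rot: [3.04, 0.793, -0.001]
ft_force: [0.2, 0.8, 0.6]
finger_gap: 9.0
finger_force: 0.0
```

Run:
```python
from h import *
im=manip.grab_frame("scene").mean(2)
print(im[186:214:3,402:430:3].astype(int))
r=fit("L",300,194);print(r[:4])
a=r[4][70:330,70:330]
b=fit("S",295.7,160.7);print(b[:4]);s=manip.read_state();print(s['position'],s['ee_rot'])
```

```text
[[180 181 181 180 181 180 181 181 183 181]
 [181 181 180 180 180 179 180 181 182 181]
 [179 180 178 181 183 180 181 181 181 180]
 [180 181 179 180 181 181 180 180 175 147]
 [179 179 180 175 171 151 134 108 104 105]
 [129 109 106 102 103 101 101 103 100 101]
 [ 73  42  24  32  44  83 104 103  70  62]
 [ 73  31  30  17   8  42  86 115 118 116]
 [ 72  46  20  13   5  38  78 114 118 116]
 [ 75  68  59  64  45  35  66 109 118 117]]
(array([564. , -11.2]), np.float64(82.3), np.float64(13.25599480823007), array([562.5, -12.8,  92. ]))
(array([6.467e+02, 3.000e-01]), np.float64(5.2), np.float64(4.797470487245022), array([645.3,  -1. ,  72. ]))
[529.23098442  97.80971153 120.07466874] [-3.04228569e+00 -7.83254151e-01 -1.47499533e-04]
```

Latched: the pad has left its up position. The large head hasn't moved. Going over it and down.

Call:
{"api": "servo_tool", "payload": {"steps": [0.85,-2.75,0,0,0,5.1,-0.15,0.85,-2.75,0,0,0,5.1,-0.15,0.85,-2.75,0,0,0,5.1,-0.15,0.85,-2.75,0,0,0,5.1,-0.15,0,0,-1.5,0,0,0,-0.15,0,0,-1.5,0,0,0,-0.15,0,0,-1,0,0,0,-0.15,0,0,0,0,0,0,-0.15]}}

```text
clock: 14.9
position: [561.6, -11.5, 77.8]
ee_rot: [-2.853, -1.312, 0.006]
ft_force: [-0.0, 0.5, 0.4]
finger_gap: 50.5
finger_force: 0.0
```

Call:
{"api": "servo_tool", "payload": {"steps": [0,0,-0.5,0,0,0,-0.15,0,0,-0.5,0,0,0,-0.15,0,0,-0.5,0,0,0,-0.15,0,0,-0.5,0,0,0,-0.15,0,0,0,0,0,0,-0.15,0,0,0,0,0,0,-0.15,0,0,0,0,0,0,-0.15,0,0,0,0,0,0,-0.15]}}

```text
clock: 15.57
position: [563.4, -11.9, 60.4]
ee_rot: [2.854, 1.313, 0.001]
ft_force: [0.6, -0.3, -1.1]
finger_gap: 50.3
finger_force: 0.0
```

Run:
```python
from h import *
p=manip.read_state()['position'];print(p, proj("scene",[563.3,-12.2,92]),proj("scene",[563.3,-12.2,50]))
crop("scene","s7",260,130,120,100,6)
```

```text
[563.40843518 -11.88541863  60.38212697] [318.6 203.2] [318.5 217.3]
```

View pics/s7.png

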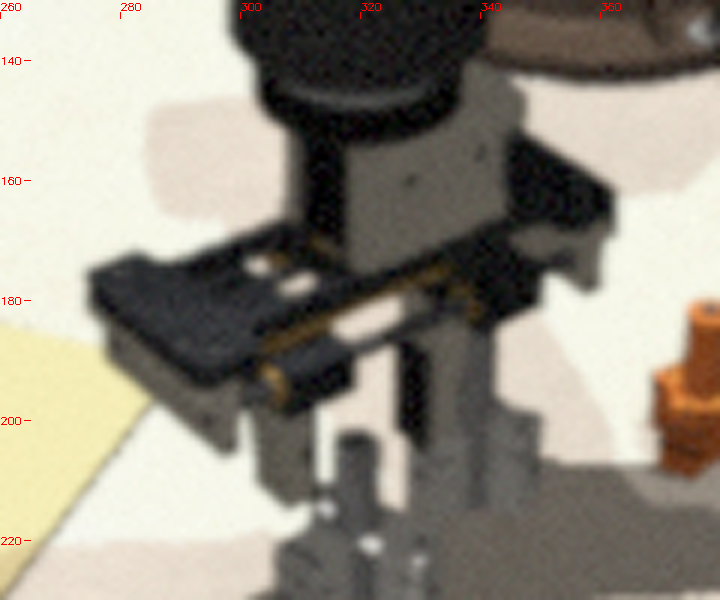

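The neck at (318,203) stands between the open fingers. The left tip is at (308,213), which puts its height at about 82–85 mm, so I need to go roughly 24 mm lower before closing.

Call:
{"api": "servo_tool", "payload": {"steps": [0,0,-0.5,0,0,0,-0.15,0,0,-0.5,0,0,0,-0.15,0,0,-0.4,0,0,0,-0.15,0,0,0,0,0,0,-0.15,0,0,0,0,0,0,-0.15,0,0,0,0,0,0,-0.15,0,0,0,0,0,0,-0.15,0,0,0,0,0,0,-0.15]}}

```text
clock: 16.28
position: [563.3, -11.9, 46.2]
ee_rot: [2.854, 1.313, 0.0]
ft_force: [-0.3, 0.8, -0.5]
finger_gap: 50.6
finger_force: 0.0
```

Call:
{"api": "servo_tool", "payload": {"steps": [0,0,-0.3,0,0,0,-0.15,0,0,-0.3,0,0,0,-0.15,0,0,-0.3,0,0,0,-0.15,0,0,0,0,0,0,-0.15,0,0,0,0,0,0,-0.15,0,0,0,0,0,0,-0.15,0,0,0,0,0,0,-0.15,0,0,0,0,0,0,-0.15]}}

```text
clock: 16.95
position: [563.3, -11.9, 37.2]
ee_rot: [2.854, 1.313, 0.0]
ft_force: [-0.5, 0.6, 0.4]
finger_gap: 50.8
finger_force: 0.0
```

No contact, as the offset predicts. Close and lift 15 mm.

Call:
{"api": "servo_tool", "payload": {"steps": [0,0,0,0,0,0,0.3,0,0,0,0,0,0,0.6,0,0,0,0,0,0,1,0,0,0,0,0,0,1,0,0,0,0,0,0,1,0,0,0,0,0,0,1,0,0,0,0,0,0,1,0,0,0,0,0,0,1], "grip_force": 40}}

```text
clock: 17.62
position: [563.2, -11.9, 37.0]
ee_rot: [2.854, 1.313, 0.0]
ft_force: [0.6, -0.2, -0.6]
finger_gap: 19.4
finger_force: 40.0
```

Call:
{"api": "servo_tool", "payload": {"steps": [0,0,0.3,0,0,0,1,0,0,0.5,0,0,0,1,0,0,0.7,0,0,0,1,0,0,0,0,0,0,1,0,0,0,0,0,0,1,0,0,0,0,0,0,1,0,0,0,0,0,0,1,0,0,0,0,0,0,1]}}

```text
clock: 18.28
position: [562.9, -12.0, 51.8]
ee_rot: [-2.854, -1.313, 0.001]
ft_force: [0.5, 1.2, -4.1]
finger_gap: 19.1
finger_force: 40.0
```

Held; the wrist reads 4.1 N. Taking it to the window: underside 37 mm up, face 1 turned by +15.8°.

Call:
{"api": "servo_tool", "payload": {"steps": [0,0,2.24,0,0,0,1,0.18,2.2,0,0,0,2,1,0.18,2.2,0,0,0,2,1,0.18,2.2,0,0,0,2,1,0.18,2.2,0,0,0,2,1,0.18,2.2,0,0,0,2,1,0.18,2.2,0,0,0,2,1,0.18,2.2,0,0,0,2,1]}}

```text
clock: 18.95
position: [575.6, 143.1, 74.2]
ee_rot: [-2.671, -1.653, 0.001]
ft_force: [0.7, -0.6, -4.4]
finger_gap: 19.3
finger_force: 40.0
```

Call:
{"api": "servo_tool", "payload": {"steps": [0.1,1.08,0,0,0,0.9,1,0.1,1.08,0,0,0,0.9,1,0,0,0,0,0,0,1,0,0,0,0,0,0,1,0,0,0,0,0,0,1,0,0,0,0,0,0,1,0,0,0,0,0,0,1,0,0,0,0,0,0,1]}}

```text
clock: 19.62
position: [577.8, 163.0, 74.6]
ee_rot: [-2.647, -1.691, -0.0]
ft_force: [0.1, 0.0, -4.4]
finger_gap: 19.4
finger_force: 40.0
```

Run:
```python
from h import *
s=manip.read_state();print(s['position'],s['ee_rot'],s['joint_positions'].round(2))
crop("scene","s8",370,170,100,90,4)
a=cv2.imread("pics/s8.png");crop("top","t8",150,140,100,90,4);cv2.imwrite("pics/c8.png",np.hstack([a,cv2.imread("pics/t8.png")]))
```

```text
[577.79065092 163.04887166  74.55670941] [-2.64742955e+00 -1.69134632e+00 -1.08981177e-04] [ 0.6   0.35 -0.33 -0.   -0.89  2.11]
```

View pics/c8.png

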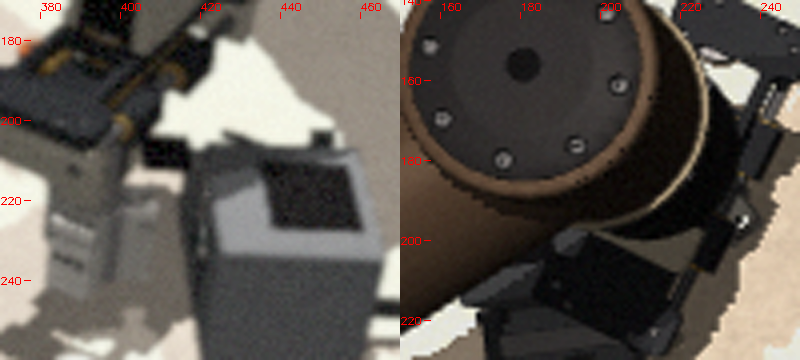

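The head is held upright before the window, with the one-hole jaw towards the glass and about a 3 cm gap (jaw edge at scene column 408, housing front at 417). Holding still, then turning −120° to face 2.

Call:
{"api": "servo_tool", "payload": {"steps": [0,0,0,0,0,0,1,0,0,0,0,0,0,1,0,0,0,0,0,0,1,0,0,0,0,0,0,1,0,0,0,0,0,0,1,0,0,0,0,0,0,1,0,0,0,0,0,0,1,0,0,0,0,0,0,1]}}

```text
clock: 20.38
position: [577.8, 163.7, 74.5]
ee_rot: [2.647, 1.693, 0.0]
ft_force: [0.5, 0.1, -4.0]
finger_gap: 19.4
finger_force: 40.0
```

Call:
{"api": "servo_tool", "payload": {"steps": [0,0,0,0,0,0,1,0,0,0,0,0,0,1,0,0,0,0,0,0,1,0,0,0,0,0,0,1,0,0,0,0,0,0,1,0,0,0,0,0,0,1,0,0,0,0,0,0,1,0,0,0,0,0,0,1]}}

```text
clock: 21.05
position: [577.8, 163.7, 74.5]
ee_rot: [2.647, 1.693, 0.0]
ft_force: [-0.2, -0.4, -3.8]
finger_gap: 19.2
finger_force: 40.0
```

Call:
{"api": "servo_tool", "payload": {"steps": [0,0,0,0,0,-7.1,1,0,0,0,0,0,-7.1,1,0,0,0,0,0,-7.1,1,0,0,0,0,0,-7.1,1,0,0,0,0,0,-7.1,1,0,0,0,0,0,-7.1,1,0,0,0,0,0,-7.1,1,0,0,0,0,0,-7.1,1]}}

```text
clock: 21.72
position: [577.8, 163.7, 74.5]
ee_rot: [-3.134, -0.221, -0.0]
ft_force: [-0.3, -0.2, -4.0]
finger_gap: 19.4
finger_force: 40.0
```

Call:
{"api": "servo_tool", "payload": {"steps": [0,0,0,0,0,-7.1,1,0,0,0,0,0,-7.1,1,0,0,0,0,0,-7.1,1,0,0,0,0,0,-7.1,1,0,0,0,0,0,-7.1,1,0,0,0,0,0,-7.1,1,0,0,0,0,0,-7.1,1,0,0,0,0,0,-6.4,1]}}

```text
clock: 22.38
position: [577.7, 163.6, 74.4]
ee_rot: [2.869, -1.279, -0.0]
ft_force: [0.1, -0.6, -4.7]
finger_gap: 18.9
finger_force: 40.0
```

Call:
{"api": "servo_tool", "payload": {"steps": [0,0,0,0,0,0,1,0,0,0,0,0,0,1,0,0,0,0,0,0,1,0,0,0,0,0,0,1,0,0,0,0,0,0,1,0,0,0,0,0,0,1,0,0,0,0,0,0,1,0,0,0,0,0,0,1]}}

```text
clock: 23.05
position: [577.8, 163.7, 74.5]
ee_rot: [2.874, -1.27, -0.0]
ft_force: [-0.5, 0.1, -3.7]
finger_gap: 19.1
finger_force: 40.0
```

The turn is 7.1° short because I miscounted the rows. Completing it, then holding.

Call:
{"api": "servo_tool", "payload": {"steps": [0,0,0,0,0,-7.1,1,0,0,0,0,0,0,1,0,0,0,0,0,0,1,0,0,0,0,0,0,1,0,0,0,0,0,0,1,0,0,0,0,0,0,1,0,0,0,0,0,0,1,0,0,0,0,0,0,1]}}

```text
clock: 23.72
position: [577.8, 163.7, 74.5]
ee_rot: [-2.79, 1.445, -0.0]
ft_force: [-0.5, -0.1, -3.8]
finger_gap: 19.1
finger_force: 40.0
```

Call:
{"api": "servo_tool", "payload": {"steps": [0,0,0,0,0,0,1,0,0,0,0,0,0,1,0,0,0,0,0,0,1,0,0,0,0,0,0,1,0,0,0,0,0,0,1,0,0,0,0,0,0,1,0,0,0,0,0,0,1,0,0,0,0,0,0,1]}}

```text
clock: 24.38
position: [577.8, 163.7, 74.5]
ee_rot: [-2.789, 1.446, -0.0]
ft_force: [-0.4, 1.2, -4.5]
finger_gap: 19.4
finger_force: 40.0
```

Call:
{"api": "servo_tool", "payload": {"steps": [0,0,0,0,0,-7.1,1,0,0,0,0,0,-7.1,1,0,0,0,0,0,-7.1,1,0,0,0,0,0,-7.1,1,0,0,0,0,0,-7.1,1,0,0,0,0,0,-7.1,1,0,0,0,0,0,-7.1,1,0,0,0,0,0,-7.1,1]}}

```text
clock: 25.05
position: [577.8, 163.7, 74.4]
ee_rot: [1.758, -2.604, 0.0]
ft_force: [-0.5, 0.9, -3.4]
finger_gap: 19.3
finger_force: 40.0
```

Call:
{"api": "servo_tool", "payload": {"steps": [0,0,0,0,0,-7.1,1,0,0,0,0,0,-7.1,1,0,0,0,0,0,-7.1,1,0,0,0,0,0,-7.1,1,0,0,0,0,0,-7.1,1,0,0,0,0,0,-7.1,1,0,0,0,0,0,-7.1,1,0,0,0,0,0,-7.1,1]}}

```text
clock: 25.72
position: [577.8, 163.7, 74.5]
ee_rot: [0.308, -3.126, 0.0]
ft_force: [0.2, 1.1, -3.1]
finger_gap: 19.3
finger_force: 40.0
```

Call:
{"api": "servo_tool", "payload": {"steps": [0,0,0,0,0,-6.4,1,0,0,0,0,0,0,1,0,0,0,0,0,0,1,0,0,0,0,0,0,1,0,0,0,0,0,0,1,0,0,0,0,0,0,1,0,0,0,0,0,0,1,0,0,0,0,0,0,1]}}

```text
clock: 26.38
position: [577.8, 163.7, 74.5]
ee_rot: [-0.144, 3.138, 0.0]
ft_force: [0.7, -0.4, -4.9]
finger_gap: 19.1
finger_force: 40.0
```

Call:
{"api": "servo_tool", "payload": {"steps": [0,0,0,0,0,0,1,0,0,0,0,0,0,1,0,0,0,0,0,0,1,0,0,0,0,0,0,1,0,0,0,0,0,0,1,0,0,0,0,0,0,1,0,0,0,0,0,0,1,0,0,0,0,0,0,1]}}

```text
clock: 27.05
position: [577.8, 163.7, 74.5]
ee_rot: [0.143, -3.138, 0.0]
ft_force: [0.2, 0.5, -3.5]
finger_gap: 19.5
finger_force: 40.0
```

Run:
```python
from h import *
s=manip.read_state();print(s['position'],s['ee_rot'],s['joint_positions'].round(2))
for n,u,v in(("M",287,235),("S",295.7,160.7)):
    r=fit(n,u,v);print(n,r[:4])
```

```text
[577.75632535 163.67231454  74.45527226] [ 1.42613403e-01 -3.13833699e+00  2.22281244e-05] [ 0.6   0.35 -0.33  0.   -0.89 -2.08]
M (array([466.2,  17.6]), np.float64(80.4), np.float64(16.00547301464806), array([464.8,  16.6,  82. ]))
S (array([6.465e+02, 3.000e-01]), np.float64(7.6), np.float64(8.525040642052488), array([645.3,  -1. ,  72. ]))
```

All three faces of the large head have been shown, and the other heads haven't moved. Taking the large one to the mat's far end, (602,−226).

Call:
{"api": "servo_tool", "payload": {"steps": [0,-0.5,3,0,0,0,1,0,-0.5,3,0,0,0,1,0,-1,3,0,0,0,1,0.19,-3,0,0,0,0,1,0.19,-3,0,0,0,0,1,0.19,-3,0,0,0,0,1,0.19,-3,0,0,0,0,1,0.19,-3,0,0,0,0,1]}}

```text
clock: 27.82
position: [587.1, -7.6, 164.6]
ee_rot: [-0.143, 3.138, 0.0]
ft_force: [0.5, -0.0, -3.9]
finger_gap: 19.3
finger_force: 40.0
```

Call:
{"api": "servo_tool", "payload": {"steps": [0.19,-3,0,0,0,0,1,0.19,-3,0,0,0,0,1,0.19,-3,0,0,0,0,1,0.19,-3,0,0,0,0,1,0.19,-3,0,0,0,0,1,0.19,-3,0,0,0,0,1,0.19,-3,0,0,0,0,1,0.14,-1,0,0,0,0,1]}}

```text
clock: 28.48
position: [601.6, -229.9, 164.2]
ee_rot: [0.139, -3.138, 0.001]
ft_force: [0.9, 0.7, -3.7]
finger_gap: 19.5
finger_force: 40.0
```

Call:
{"api": "servo_tool", "payload": {"steps": [0,0,-3,0,0,0,1,0,0,-3,0,0,0,1,0,0,-3,0,0,0,1,0,0,-1.5,0,0,0,1,0,0,-0.5,0,0,0,1,0,0,-0.5,0,0,0,1,0,0,0,0,0,0,1,0,0,0,0,0,0,1]}}

```text
clock: 29.15
position: [602.9, -226.4, 50.7]
ee_rot: [-0.143, 3.137, -0.001]
ft_force: [0.3, 1.2, -3.4]
finger_gap: 19.2
finger_force: 40.0
```

Call:
{"api": "servo_tool", "payload": {"steps": [0,0,-0.3,0,0,0,1,0,0,-0.3,0,0,0,1,0,0,-0.15,0,0,0,1,0,0,0,0,0,0,1,0,0,0,0,0,0,1,0,0,0,0,0,0,1,0,0,0,0,0,0,1,0,0,0,0,0,0,1]}}

```text
clock: 29.82
position: [602.0, -226.4, 42.1]
ee_rot: [-0.143, 3.138, -0.0]
ft_force: [-0.5, -0.3, -2.7]
finger_gap: 19.3
finger_force: 40.0
```

The mat carries some of the weight, so it's seated. Releasing and rising.

Call:
{"api": "servo_tool", "payload": {"steps": [0,0,0,0,0,0,0.45,0,0,0,0,0,0,0.2,0,0,0,0,0,0,-0.15,0,0,0,0,0,0,-0.15,0,0,0,0,0,0,-0.15,0,0,2.9,0,0,0,-0.15,0,0,2.9,0,0,0,-0.15,0,0,2.9,0,0,0,-0.15]}}

```text
clock: 30.48
position: [601.6, -226.4, 129.7]
ee_rot: [0.143, -3.137, 0.0]
ft_force: [1.3, -0.6, 0.6]
finger_gap: 50.5
finger_force: 0.0
```

Run:
```python
from h import *
s=manip.read_state();print(s['position'],s['ee_rot'],s['finger_gap'])
for n,u,v in(("M",287,235),("S",295.7,160.7)):
    r=fit(n,u,v);print(n,r[:4])
```

```text
[ 601.58358472 -226.38312747  129.6940232 ] [ 1.42722606e-01 -3.13705734e+00  8.44263088e-05] 50.45609170921643
M (array([467.3,  17.6]), np.float64(30.7), np.float64(3.3446058797271547), array([464.8,  16.6,  82. ]))
S (array([644.2,   8.9]), np.float64(1.0), np.float64(2.8454472531291657), array([645.3,  -1. ,  72. ]))
```

The arm probably blocks the top view here. I'll compare scene-camera patches instead to check whether anything moved.

Run:
```python
from h import *
a=cv2.imread("pics/scene0.png").astype(float).mean(2);b=manip.grab_frame("scene").astype(float).mean(2)
for n,x,y,r in(("M",339,198,16),("S",316,248,14)):
    t=a[y-r:y+r,x-r:x+r].astype(np.float32);w=b[y-r-15:y+r+15,x-r-15:x+r+15].astype(np.float32)
    m=cv2.matchTemplate(w,t,cv2.TM_CCOEFF_NORMED);_,v,_,l=cv2.minMaxLoc(m);print(n,v,np.array(l)-15, t.mean(), b[y-r:y+r,x-r:x+r].mean())
```

```text
M 0.7382739186286926 [0 0] 134.28125 114.90462239583334
S 0.9593056440353394 [0 0] 116.245316 132.9515306122449
```

Neither head has moved; the poor fits were shading. Moving to the medium head.

Call:
{"api": "servo_tool", "payload": {"steps": [-0.9,1.6,0,0,0,6.8,-0.15,-0.9,1.6,0,0,0,6.8,-0.15,-0.9,1.6,0,0,0,6.8,-0.15,-0.9,1.6,0,0,0,6.8,-0.15,-0.9,1.6,0,0,0,6.8,-0.15,-0.9,1.6,0,0,0,6.8,-0.15,-0.9,1.6,0,0,0,6.8,-0.15,-0.9,1.6,0,0,0,6.8,-0.15]}}

```text
clock: 31.3
position: [528.9, -97.7, 128.1]
ee_rot: [1.568, -2.721, -0.001]
ft_force: [-0.3, 0.1, 0.9]
finger_gap: 50.2
finger_force: 0.0
```

Call:
{"api": "servo_tool", "payload": {"steps": [-0.9,1.6,0,0,0,6.8,-0.15,-0.9,1.6,0,0,0,6.8,-0.15,-0.9,1.6,0,0,0,6.8,-0.15,-0.9,1.6,0,0,0,6.8,-0.15,-0.9,1.6,0,0,0,6.8,-0.15,-0.9,1.6,0,0,0,6.8,-0.15,-0.9,1.6,0,0,0,6.8,-0.15,-0.1,0.4,0,0,0,0,-0.15]}}

```text
clock: 31.97
position: [464.4, 18.8, 128.4]
ee_rot: [2.535, -1.855, -0.001]
ft_force: [0.0, -0.4, -0.3]
finger_gap: 50.3
finger_force: 0.0
```

Call:
{"api": "servo_tool", "payload": {"steps": [0,0,-2,0,0,0,-0.15,0,0,-2,0,0,0,-0.15,0,0,-1.5,0,0,0,-0.15,0,0,-1,0,0,0,-0.15,0,0,-0.5,0,0,0,-0.15,0,0,0,0,0,0,-0.15,0,0,0,0,0,0,-0.15,0,0,0,0,0,0,-0.15]}}

```text
clock: 32.63
position: [466.5, 17.7, 59.5]
ee_rot: [-2.528, 1.865, -0.001]
ft_force: [-1.9, -0.3, 0.4]
finger_gap: 50.3
finger_force: 0.0
```

Call:
{"api": "servo_tool", "payload": {"steps": [0,0,-0.8,0,0,0,-0.15,0,0,-0.8,0,0,0,-0.15,0,0,-0.6,0,0,0,-0.15,0,0,-0.5,0,0,0,-0.15,0,0,-0.45,0,0,0,-0.15,0,0,0,0,0,0,-0.15,0,0,0,0,0,0,-0.15,0,0,0,0,0,0,-0.15]}}

```text
clock: 33.3
position: [466.1, 17.7, 27.6]
ee_rot: [-2.529, 1.864, -0.0]
ft_force: [0.6, 0.0, 0.1]
finger_gap: 50.4
finger_force: 0.0
```

Call:
{"api": "servo_tool", "payload": {"steps": [0,0,0,0,0,0,0.3,0,0,0,0,0,0,0.6,0,0,0,0,0,0,1,0,0,0,0,0,0,1,0,0,0,0,0,0,1,0,0,0,0,0,0,1,0,0,0,0,0,0,1,0,0,0,0,0,0,1]}}

```text
clock: 33.97
position: [466.0, 17.7, 27.6]
ee_rot: [-2.529, 1.864, -0.0]
ft_force: [-1.2, 0.8, 1.9]
finger_gap: 19.2
finger_force: 40.0
```

Call:
{"api": "servo_tool", "payload": {"steps": [0,0,0.5,0,0,0,1,0,0,1,0,0,0,1,0,0,1.5,0,0,0,1,0,0,0,0,0,0,1,0,0,0,0,0,0,1,0,0,0,0,0,0,1,0,0,0,0,0,0,1,0,0,0,0,0,0,1]}}

```text
clock: 34.63
position: [465.4, 17.5, 56.8]
ee_rot: [2.528, -1.864, -0.001]
ft_force: [0.5, -0.3, -2.7]
finger_gap: 19.0
finger_force: 40.0
```

Medium held. Presenting it: +138° turn, underside 42 mm up, at (576.5,167.6).

Call:
{"api": "servo_tool", "payload": {"steps": [0,0,1.3,0,0,6.9,1,0.555,0.75,0,0,0,6.9,1,0.555,0.75,0,0,0,6.9,1,0.555,0.75,0,0,0,6.9,1,0.555,0.75,0,0,0,6.9,1,0.555,0.75,0,0,0,6.9,1,0.555,0.75,0,0,0,6.9,1,0.555,0.75,0,0,0,6.9,1]}}

```text
clock: 35.3
position: [504.7, 70.4, 69.8]
ee_rot: [3.105, -0.471, -0.002]
ft_force: [-0.1, -0.0, -2.5]
finger_gap: 19.1
finger_force: 40.0
```

Call:
{"api": "servo_tool", "payload": {"steps": [0.555,0.75,0,0,0,6.9,1,0.555,0.75,0,0,0,6.9,1,0.555,0.75,0,0,0,6.9,1,0.555,0.75,0,0,0,6.9,1,0.555,0.75,0,0,0,6.9,1,0.555,0.75,0,0,0,6.9,1,0.555,0.75,0,0,0,6.9,1,0.555,0.75,0,0,0,6.9,1]}}

```text
clock: 35.97
position: [549.1, 130.4, 69.6]
ee_rot: [2.971, 1.021, -0.002]
ft_force: [0.3, -0.1, -2.1]
finger_gap: 19.2
finger_force: 40.0
```

Call:
{"api": "servo_tool", "payload": {"steps": [0.555,0.75,0,0,0,6.9,1,0.555,0.75,0,0,0,6.9,1,0.555,0.75,0,0,0,6.9,1,0.555,0.75,0,0,0,6.9,1,0.555,0.75,0,0,0,0,1,0,0,0,0,0,0,1,0,0,0,0,0,0,1,0,0,0,0,0,0,1]}}

```text
clock: 36.63
position: [576.4, 167.3, 70.0]
ee_rot: [-2.649, -1.689, 0.002]
ft_force: [0.7, 0.0, -3.5]
finger_gap: 19.5
finger_force: 40.0
```

Run:
```python
from h import *
s=manip.read_state();p=s['ee_rot'];print(s['position'],np.degrees(2*np.arctan2(p[1],p[0])),s['joint_positions'].round(2))
r=fit("S",295.7,160.7);print(r[:4])
```

```text
[576.41812852 167.30143028  69.95720438] -294.9668553383672 [ 0.61  0.36 -0.33 -0.   -0.88  2.1 ]
(array([6.467e+02, 3.000e-01]), np.float64(7.1), np.float64(8.421626299659337), array([645.3,  -1. ,  72. ]))
```

Call:
{"api": "servo_tool", "payload": {"steps": [0,0,0,0,0,0,1,0,0,0,0,0,0,1,0,0,0,0,0,0,1,0,0,0,0,0,0,1,0,0,0,0,0,0,1,0,0,0,0,0,0,1,0,0,0,0,0,0,1,0,0,0,0,0,0,1]}}

```text
clock: 37.35
position: [577.0, 167.7, 70.5]
ee_rot: [2.647, 1.693, 0.0]
ft_force: [0.0, 0.6, -3.0]
finger_gap: 19.2
finger_force: 40.0
```

Call:
{"api": "servo_tool", "payload": {"steps": [0,0,0,0,0,0,1,0,0,0,0,0,0,1,0,0,0,0,0,0,1,0,0,0,0,0,0,1,0,0,0,0,0,0,1,0,0,0,0,0,0,1,0,0,0,0,0,0,1,0,0,0,0,0,0,1]}}

```text
clock: 38.02
position: [577.0, 167.6, 70.5]
ee_rot: [2.647, 1.693, -0.0]
ft_force: [-0.4, 0.0, -1.5]
finger_gap: 19.1
finger_force: 40.0
```

Call:
{"api": "servo_tool", "payload": {"steps": [0,0,0,0,0,-7.1,1,0,0,0,0,0,-7.1,1,0,0,0,0,0,-7.1,1,0,0,0,0,0,-7.1,1,0,0,0,0,0,-7.1,1,0,0,0,0,0,-7.1,1,0,0,0,0,0,-7.1,1,0,0,0,0,0,-7.1,1]}}

```text
clock: 38.68
position: [577.0, 167.7, 70.5]
ee_rot: [-3.134, -0.22, -0.0]
ft_force: [0.0, 0.3, -1.4]
finger_gap: 19.1
finger_force: 40.0
```

Call:
{"api": "servo_tool", "payload": {"steps": [0,0,0,0,0,-7.1,1,0,0,0,0,0,-7.1,1,0,0,0,0,0,-7.1,1,0,0,0,0,0,-7.1,1,0,0,0,0,0,-7.1,1,0,0,0,0,0,-7.1,1,0,0,0,0,0,-7.1,1,0,0,0,0,0,-7.1,1]}}

```text
clock: 39.35
position: [577.0, 167.7, 70.5]
ee_rot: [2.862, -1.297, -0.0]
ft_force: [-0.2, 1.1, -2.3]
finger_gap: 19.3
finger_force: 40.0
```

Call:
{"api": "servo_tool", "payload": {"steps": [0,0,0,0,0,-6.4,1,0,0,0,0,0,0,1,0,0,0,0,0,0,1,0,0,0,0,0,0,1,0,0,0,0,0,0,1,0,0,0,0,0,0,1,0,0,0,0,0,0,1,0,0,0,0,0,0,1]}}

```text
clock: 40.02
position: [577.0, 167.7, 70.5]
ee_rot: [-2.79, 1.445, -0.0]
ft_force: [0.7, 0.5, -1.9]
finger_gap: 19.2
finger_force: 40.0
```

Call:
{"api": "servo_tool", "payload": {"steps": [0,0,0,0,0,0,1,0,0,0,0,0,0,1,0,0,0,0,0,0,1,0,0,0,0,0,0,1,0,0,0,0,0,0,1,0,0,0,0,0,0,1,0,0,0,0,0,0,1,0,0,0,0,0,0,1]}}

```text
clock: 40.68
position: [577.0, 167.6, 70.5]
ee_rot: [2.789, -1.446, 0.0]
ft_force: [-0.0, -0.3, -1.7]
finger_gap: 18.9
finger_force: 40.0
```

Call:
{"api": "servo_tool", "payload": {"steps": [0,0,0,0,0,-7.1,1,0,0,0,0,0,-7.1,1,0,0,0,0,0,-7.1,1,0,0,0,0,0,-7.1,1,0,0,0,0,0,-7.1,1,0,0,0,0,0,-7.1,1,0,0,0,0,0,-7.1,1,0,0,0,0,0,-7.1,1]}}

```text
clock: 41.35
position: [576.9, 167.6, 70.4]
ee_rot: [1.758, -2.604, -0.0]
ft_force: [0.6, 0.3, -1.9]
finger_gap: 19.6
finger_force: 40.0
```

Call:
{"api": "servo_tool", "payload": {"steps": [0,0,0,0,0,-7.1,1,0,0,0,0,0,-7.1,1,0,0,0,0,0,-7.1,1,0,0,0,0,0,-7.1,1,0,0,0,0,0,-7.1,1,0,0,0,0,0,-7.1,1,0,0,0,0,0,-7.1,1,0,0,0,0,0,-7.1,1]}}

```text
clock: 42.02
position: [577.0, 167.7, 70.5]
ee_rot: [-0.308, 3.126, 0.0]
ft_force: [0.3, 0.3, -3.2]
finger_gap: 19.3
finger_force: 40.0
```

Call:
{"api": "servo_tool", "payload": {"steps": [0,0,0,0,0,-6.4,1,0,0,0,0,0,0,1,0,0,0,0,0,0,1,0,0,0,0,0,0,1,0,0,0,0,0,0,1,0,0,0,0,0,0,1,0,0,0,0,0,0,1,0,0,0,0,0,0,1]}}

```text
clock: 42.68
position: [577.0, 167.7, 70.5]
ee_rot: [-0.144, 3.138, 0.0]
ft_force: [-1.0, -0.0, -2.3]
finger_gap: 19.3
finger_force: 40.0
```

Call:
{"api": "servo_tool", "payload": {"steps": [0,0,0,0,0,0,1,0,0,0,0,0,0,1,0,0,0,0,0,0,1,0,0,0,0,0,0,1,0,0,0,0,0,0,1,0,0,0,0,0,0,1,0,0,0,0,0,0,1,0,0,0,0,0,0,1]}}

```text
clock: 43.35
position: [577.0, 167.7, 70.5]
ee_rot: [-0.143, 3.138, -0.0]
ft_force: [0.0, 0.4, -3.6]
finger_gap: 19.4
finger_force: 40.0
```

Run:
```python
from h import *
s=manip.read_state();p=s['ee_rot'];print(s['position'],np.degrees(2*np.arctan2(p[1],p[0])),s['joint_positions'].round(2))
r=fit("S",295.7,160.7);print(r[:4])
u=proj("top",[602,-226.4,97]);r=fit("L",*u);print(u,r[:4])
```

```text
[576.99500857 167.67494584  70.45747195] 185.2025265926657 [ 0.61  0.36 -0.33  0.   -0.88 -2.09]
(array([6.466e+02, 3.000e-01]), np.float64(7.1), np.float64(8.289001084559672), array([645.3,  -1. ,  72. ]))
[389.8 178.8] (array([ 601.7, -226.4]), np.float64(97.9), np.float64(25.572612517750088), array([ 602.5, -227.2,   92. ]))
```

The large head stands on the mat where intended; its fitted yaw (97.9°) confirms face 3 was square. Placing the medium at the mat's centre.

Call:
{"api": "servo_tool", "payload": {"steps": [0,-0.5,3,0,0,0,1,0,-0.5,3,0,0,0,1,0,-1,3,0,0,0,1,-0.42,-3,0,0,0,0,1,-0.42,-3,0,0,0,0,1,-0.42,-3,0,0,0,0,1,-0.42,-3,0,0,0,0,1,-0.42,-3,0,0,0,0,1]}}

```text
clock: 44.12
position: [555.5, -3.6, 160.7]
ee_rot: [-0.143, 3.138, 0.0]
ft_force: [0.1, -0.7, -2.4]
finger_gap: 19.1
finger_force: 40.0
```

Call:
{"api": "servo_tool", "payload": {"steps": [-0.42,-3,0,0,0,0,1,-0.42,-3,0,0,0,0,1,-0.42,-3,0,0,0,0,1,-0.42,-3,0,0,0,0,1,-0.42,-3,0,0,0,0,1,-0.42,-3,0,0,0,0,1,-0.42,-3,0,0,0,0,1,-0.36,-0.1,0,0,0,0,1]}}

```text
clock: 44.78
position: [522.3, -217.2, 160.3]
ee_rot: [0.138, -3.138, 0.001]
ft_force: [2.2, -0.2, -2.5]
finger_gap: 19.1
finger_force: 40.0
```

Call:
{"api": "servo_tool", "payload": {"steps": [0,0,-3,0,0,0,1,0,0,-3,0,0,0,1,0,0,-3,0,0,0,1,0,0,-1.5,0,0,0,1,0,0,-0.8,0,0,0,1,0,0,-0.5,0,0,0,1,0,0,-0.4,0,0,0,1,0,0,0,0,0,0,1]}}

```text
clock: 45.45
position: [523.4, -213.3, 38.7]
ee_rot: [-0.143, 3.138, -0.0]
ft_force: [-0.5, 0.6, -2.0]
finger_gap: 19.2
finger_force: 40.0
```

Call:
{"api": "servo_tool", "payload": {"steps": [0,0,0,0,0,0,1,0,0,0,0,0,0,1,0,0,0,0,0,0,1,0,0,0,0,0,0,1,0,0,0,0,0,0,1,0,0,0,0,0,0,1,0,0,0,0,0,0,1,0,0,0,0,0,0,1]}}

```text
clock: 46.12
position: [523.0, -213.3, 38.5]
ee_rot: [-0.143, 3.138, 0.0]
ft_force: [-0.2, 0.3, -2.9]
finger_gap: 19.6
finger_force: 40.0
```

Call:
{"api": "servo_tool", "payload": {"steps": [0,0,-0.3,0,0,0,1,0,0,-0.2,0,0,0,1,0,0,-0.1,0,0,0,1,0,0,0,0,0,0,1,0,0,0,0,0,0,1,0,0,0,0,0,0,1,0,0,0,0,0,0,1,0,0,0,0,0,0,1]}}

```text
clock: 46.78
position: [522.9, -213.3, 32.6]
ee_rot: [0.143, -3.138, 0.0]
ft_force: [-2.6, 1.2, 5.0]
finger_gap: 19.4
finger_force: 40.0
```

Call:
{"api": "servo_tool", "payload": {"steps": [0,0,0,0,0,0,0.45,0,0,0,0,0,0,0.2,0,0,0,0,0,0,-0.15,0,0,0,0,0,0,-0.15,0,0,0,0,0,0,-0.15,0,0,3.2,0,0,0,-0.15,0,0,3.2,0,0,0,-0.15,0,0,3.3,0,0,0,-0.15]}}

```text
clock: 47.45
position: [522.4, -213.3, 130.0]
ee_rot: [0.143, -3.136, -0.0]
ft_force: [1.1, 0.3, -0.3]
finger_gap: 50.1
finger_force: 0.0
```

Run:
```python
from h import *
s=manip.read_state();print(s['position'],s['finger_gap'])
a=cv2.imread("pics/scene0.png").astype(float).mean(2);b=manip.grab_frame("scene").astype(float).mean(2)
n,x,y,r="S",316,248,14
t=a[y-r:y+r,x-r:x+r].astype(np.float32);w=b[y-r-15:y+r+15,x-r-15:x+r+15].astype(np.float32)
m=cv2.matchTemplate(w,t,cv2.TM_CCOEFF_NORMED);_,v,_,l=cv2.minMaxLoc(m);print(n,v,np.array(l)-15)
r=fit("S",295.7,160.7);print(r[:4])
```

```text
[ 522.35178781 -213.3205688   129.99145726] 50.11973048717426
S 0.8345375061035156 [0 0]
(array([655.4,  -2.1]), np.float64(1.0), np.float64(-5.921121700519976), array([645.3,  -1. ,  72. ]))
```

The small head hasn't moved. Going to it, turning the wrist +250° on the way.

Call:
{"api": "servo_tool", "payload": {"steps": [0.77,1.33,0,0,0,7.14,-0.15,0.77,1.33,0,0,0,7.14,-0.15,0.77,1.33,0,0,0,7.14,-0.15,0.77,1.33,0,0,0,7.14,-0.15,0.77,1.33,0,0,0,7.14,-0.15,0.77,1.33,0,0,0,7.14,-0.15,0.77,1.33,0,0,0,7.14,-0.15,0.77,1.33,0,0,0,7.14,-0.15]}}

```text
clock: 48.22
position: [584.8, -106.2, 129.0]
ee_rot: [1.634, -2.683, -0.0]
ft_force: [-1.0, -0.4, -0.9]
finger_gap: 50.3
finger_force: 0.0
```

Call:
{"api": "servo_tool", "payload": {"steps": [0.77,1.33,0,0,0,7.14,-0.15,0.77,1.33,0,0,0,7.14,-0.15,0.77,1.33,0,0,0,7.14,-0.15,0.77,1.33,0,0,0,7.14,-0.15,0.77,1.33,0,0,0,7.14,-0.15,0.77,1.33,0,0,0,7.14,-0.15,0.77,1.33,0,0,0,7.14,-0.15,0.77,1.33,0,0,0,7.14,-0.15]}}

```text
clock: 48.88
position: [646.4, 0.2, 128.9]
ee_rot: [2.718, -1.576, -0.0]
ft_force: [-0.2, -0.7, -0.7]
finger_gap: 50.3
finger_force: 0.0
```

Call:
{"api": "servo_tool", "payload": {"steps": [0,0,0,0,0,7.14,-0.15,0,0,0,0,0,7.14,-0.15,0,0,0,0,0,7.14,-0.15,0,0,0,0,0,7.14,-0.15,0,0,0,0,0,7.14,-0.15,0,0,0,0,0,7.14,-0.15,0,0,0,0,0,7.14,-0.15,0,0,0,0,0,7.14,-0.15]}}

```text
clock: 49.55
position: [646.0, -0.5, 128.9]
ee_rot: [3.14, -0.085, -0.001]
ft_force: [0.5, 0.4, 0.0]
finger_gap: 50.2
finger_force: 0.0
```

Call:
{"api": "servo_tool", "payload": {"steps": [0,0,0,0,0,7.14,-0.15,0,0,0,0,0,7.14,-0.15,0,0,0,0,0,7.14,-0.15,0,0,0,0,0,7.14,-0.15,0,0,0,0,0,7.14,-0.15,0,0,0,0,0,7.14,-0.15,0,0,0,0,0,7.14,-0.15,0,0,0,0,0,7.14,-0.15]}}

```text
clock: 50.22
position: [646.0, -0.5, 128.9]
ee_rot: [-2.799, -1.427, 0.001]
ft_force: [-0.0, 0.6, -0.4]
finger_gap: 50.3
finger_force: 0.0
```

Call:
{"api": "servo_tool", "payload": {"steps": [0,0,0,0,0,7.14,-0.15,0,0,0,0,0,7.14,-0.15,0,0,0,0,0,7.14,-0.15,0,0,-2,0,0,0,-0.15,0,0,-2,0,0,0,-0.15,0,0,-2,0,0,0,-0.15,0,0,0,0,0,0,-0.15,0,0,0,0,0,0,-0.15]}}

```text
clock: 50.88
position: [645.4, -0.8, 68.4]
ee_rot: [-2.49, -1.914, 0.004]
ft_force: [0.9, 0.7, 0.4]
finger_gap: 50.1
finger_force: 0.0
```

Run:
```python
from h import *
s=manip.read_state();p=s['ee_rot'];print(s['position'],np.degrees(2*np.arctan2(p[1],p[0])),s['joint_positions'].round(2))
```

```text
[645.39740846  -0.83458898  68.36541116] -284.89667819814815 [ 0.3   0.43 -0.22  0.   -0.92  2.58]
```

Call:
{"api": "servo_tool", "payload": {"steps": [0,0,-1.2,0,0,0,-0.15,0,0,-1.2,0,0,0,-0.15,0,0,-1.2,0,0,0,-0.15,0,0,-0.8,0,0,0,-0.15,0,0,-0.4,0,0,0,-0.15,0,0,-0.2,0,0,0,-0.15,0,0,0,0,0,0,-0.15,0,0,0,0,0,0,-0.15]}}

```text
clock: 51.55
position: [646.5, -0.5, 19.7]
ee_rot: [2.49, 1.915, 0.001]
ft_force: [-0.2, -0.6, 1.0]
finger_gap: 50.2
finger_force: 0.0
```

Call:
{"api": "servo_tool", "payload": {"steps": [0,0,0,0,0,0,0.3,0,0,0,0,0,0,0.6,0,0,0,0,0,0,1,0,0,0,0,0,0,1,0,0,0,0,0,0,1,0,0,0,0,0,0,1,0,0,0,0,0,0,1,0,0,0,0,0,0,1]}}

```text
clock: 52.22
position: [646.3, -0.5, 19.6]
ee_rot: [2.491, 1.915, 0.0]
ft_force: [-0.2, 0.7, 1.1]
finger_gap: 19.3
finger_force: 40.0
```

Call:
{"api": "servo_tool", "payload": {"steps": [0,0,0.5,0,0,0,1,0,0,1,0,0,0,1,0,0,1.5,0,0,0,1,0,0,0,0,0,0,1,0,0,0,0,0,0,1,0,0,0,0,0,0,1,0,0,0,0,0,0,1,0,0,0,0,0,0,1]}}

```text
clock: 52.88
position: [645.6, -0.7, 48.7]
ee_rot: [-2.49, -1.914, 0.002]
ft_force: [-0.7, 0.2, -2.8]
finger_gap: 19.5
finger_force: 40.0
```

Small held. I'll go −x first to clear the orange lookalike, then to the window.

Call:
{"api": "servo_tool", "payload": {"steps": [-2.33,0,0.6,0,0,0,1,-2.33,0,0.6,0,0,0,1,-2.33,0,0.6,0,0,0,1,0,2.16,0,0,0,-3.5,1,0,2.16,0,0,0,-3.5,1,0,2.16,0,0,0,-3.5,1,0,2.16,0,0,0,-3.5,1,0,2.16,0,0,0,-3.5,1]}}

```text
clock: 53.55
position: [575.9, 108.3, 67.2]
ee_rot: [-2.755, -1.509, 0.001]
ft_force: [1.1, -0.2, -1.9]
finger_gap: 19.2
finger_force: 40.0
```

Call:
{"api": "servo_tool", "payload": {"steps": [0,2.16,0,0,0,-3.5,1,0,2.16,0,0,0,-3.5,1,0,2.1,0,0,0,-3.4,1,0,0,0,0,0,0,1,0,0,0,0,0,0,1,0,0,0,0,0,0,1,0,0,0,0,0,0,1,0,0,0,0,0,0,1]}}

```text
clock: 54.22
position: [576.2, 170.8, 67.3]
ee_rot: [2.879, 1.257, -0.001]
ft_force: [-0.4, -0.4, -2.4]
finger_gap: 19.6
finger_force: 40.0
```

Run:
```python
from h import *
s=manip.read_state();p=s['ee_rot'];print(s['position'],np.degrees(2*np.arctan2(p[1],p[0])),s['joint_positions'].round(2))
```

```text
[576.16004108 170.77230827  67.33041312] 47.17507579568039 [ 0.61  0.36 -0.33  0.   -0.88  1.78]
```

In place. Hold, turn, hold, turn, hold.

Call:
{"api": "servo_tool", "payload": {"steps": [0,0,0,0,0,0,1,0,0,0,0,0,0,1,0,0,0,0,0,0,1,0,0,0,0,0,0,1,0,0,0,0,0,0,1,0,0,0,0,0,0,1,0,0,0,0,0,0,1,0,0,0,0,0,0,1]}}

```text
clock: 54.88
position: [576.3, 171.7, 67.4]
ee_rot: [-2.879, -1.258, 0.0]
ft_force: [0.1, -0.2, -2.7]
finger_gap: 18.9
finger_force: 40.0
```

Call:
{"api": "servo_tool", "payload": {"steps": [0,0,0,0,0,0,1,0,0,0,0,0,0,1,0,0,0,0,0,0,1,0,0,0,0,0,0,1,0,0,0,0,0,0,1,0,0,0,0,0,0,1,0,0,0,0,0,0,1,0,0,0,0,0,0,1]}}

```text
clock: 55.55
position: [576.3, 171.7, 67.4]
ee_rot: [-2.879, -1.258, 0.0]
ft_force: [0.0, 0.8, -2.0]
finger_gap: 19.0
finger_force: 40.0
```

Call:
{"api": "servo_tool", "payload": {"steps": [0,0,0,0,0,-7.1,1,0,0,0,0,0,-7.1,1,0,0,0,0,0,-7.1,1,0,0,0,0,0,-7.1,1,0,0,0,0,0,-7.1,1,0,0,0,0,0,-7.1,1,0,0,0,0,0,-7.1,1,0,0,0,0,0,-7.1,1]}}

```text
clock: 56.22
position: [576.2, 171.7, 67.5]
ee_rot: [-3.13, 0.273, 0.0]
ft_force: [-0.4, -0.6, -1.9]
finger_gap: 18.9
finger_force: 40.0
```

Call:
{"api": "servo_tool", "payload": {"steps": [0,0,0,0,0,-7.1,1,0,0,0,0,0,-7.1,1,0,0,0,0,0,-7.1,1,0,0,0,0,0,-7.1,1,0,0,0,0,0,-7.1,1,0,0,0,0,0,-7.1,1,0,0,0,0,0,-7.1,1,0,0,0,0,0,-7.1,1]}}

```text
clock: 56.88
position: [576.3, 171.7, 67.5]
ee_rot: [-2.623, 1.728, 0.0]
ft_force: [0.1, 0.0, -2.8]
finger_gap: 19.0
finger_force: 40.0
```

Call:
{"api": "servo_tool", "payload": {"steps": [0,0,0,0,0,-6.4,1,0,0,0,0,0,0,1,0,0,0,0,0,0,1,0,0,0,0,0,0,1,0,0,0,0,0,0,1,0,0,0,0,0,0,1,0,0,0,0,0,0,1,0,0,0,0,0,0,1]}}

```text
clock: 57.55
position: [576.3, 171.7, 67.5]
ee_rot: [-2.529, 1.863, 0.0]
ft_force: [0.5, -0.7, -2.3]
finger_gap: 19.4
finger_force: 40.0
```

Call:
{"api": "servo_tool", "payload": {"steps": [0,0,0,0,0,0,1,0,0,0,0,0,0,1,0,0,0,0,0,0,1,0,0,0,0,0,0,1,0,0,0,0,0,0,1,0,0,0,0,0,0,1,0,0,0,0,0,0,1,0,0,0,0,0,0,1]}}

```text
clock: 58.22
position: [576.3, 171.7, 67.5]
ee_rot: [-2.529, 1.864, -0.0]
ft_force: [-0.5, -0.1, -2.9]
finger_gap: 19.0
finger_force: 40.0
```

Call:
{"api": "servo_tool", "payload": {"steps": [0,0,0,0,0,-7.1,1,0,0,0,0,0,-7.1,1,0,0,0,0,0,-7.1,1,0,0,0,0,0,-7.1,1,0,0,0,0,0,-7.1,1,0,0,0,0,0,-7.1,1,0,0,0,0,0,-7.1,1,0,0,0,0,0,-7.1,1]}}

```text
clock: 58.88
position: [576.3, 171.7, 67.5]
ee_rot: [-1.329, 2.847, 0.0]
ft_force: [-0.4, 0.6, -2.2]
finger_gap: 19.3
finger_force: 40.0
```

Call:
{"api": "servo_tool", "payload": {"steps": [0,0,0,0,0,-7.1,1,0,0,0,0,0,-7.1,1,0,0,0,0,0,-7.1,1,0,0,0,0,0,-7.1,1,0,0,0,0,0,-7.1,1,0,0,0,0,0,-7.1,1,0,0,0,0,0,-7.1,1,0,0,0,0,0,-7.1,1]}}

```text
clock: 59.55
position: [576.3, 171.7, 67.5]
ee_rot: [0.185, 3.136, 0.0]
ft_force: [-1.0, -0.6, -1.4]
finger_gap: 18.8
finger_force: 40.0
```

Call:
{"api": "servo_tool", "payload": {"steps": [0,0,0,0,0,-6.4,1,0,0,0,0,0,0,1,0,0,0,0,0,0,1,0,0,0,0,0,0,1,0,0,0,0,0,0,1,0,0,0,0,0,0,1,0,0,0,0,0,0,1,0,0,0,0,0,0,1]}}

```text
clock: 60.22
position: [576.3, 171.7, 67.5]
ee_rot: [0.349, 3.122, -0.0]
ft_force: [-0.4, -0.3, -1.5]
finger_gap: 18.8
finger_force: 40.0
```

Call:
{"api": "servo_tool", "payload": {"steps": [0,0,0,0,0,0,1,0,0,0,0,0,0,1,0,0,0,0,0,0,1,0,0,0,0,0,0,1,0,0,0,0,0,0,1,0,0,0,0,0,0,1,0,0,0,0,0,0,1,0,0,0,0,0,0,1]}}

```text
clock: 60.88
position: [576.3, 171.7, 67.5]
ee_rot: [0.35, 3.122, 0.0]
ft_force: [0.1, 0.8, -2.5]
finger_gap: 19.3
finger_force: 40.0
```

Run:
```python
from h import *
s=manip.read_state();p=s['ee_rot'];print(s['position'],np.degrees(2*np.arctan2(p[1],p[0])),s['joint_positions'].round(2))
for n,x,y,z in(("L",602,-226.4,97),("M",523,-213.3,87)):
    u=proj("top",[x,y,z]);r=fit(n,*u);print(n,r[:4])
```

```text
[576.28611571 171.67941815  67.48115589] 167.20187235361604 [ 0.61  0.36 -0.33 -0.   -0.88 -2.41]
L (array([ 601.8, -226.5]), np.float64(97.8), np.float64(25.621366891266717), array([ 602.5, -227.2,   92. ]))
M (array([ 537.7, -218.3]), np.float64(87.1), np.float64(32.172494331212874), array([ 523.2, -214.3,   82. ]))
```

All three heads have been shown. The medium was nudged about 15 mm on the mat but fits well as standing. Placing the small one at the near end, (444,−201).

Call:
{"api": "servo_tool", "payload": {"steps": [0,-0.5,3.1,0,0,0,1,0,-0.5,3.1,0,0,0,1,0,-1,3.1,0,0,0,1,-1.02,-2.71,0,0,0,0,1,-1.02,-2.71,0,0,0,0,1,-1.02,-2.71,0,0,0,0,1,-1.02,-2.71,0,0,0,0,1,-1.02,-2.71,0,0,0,0,1]}}

```text
clock: 61.65
position: [524.5, 15.1, 160.6]
ee_rot: [0.35, 3.122, 0.0]
ft_force: [0.5, 0.7, -2.0]
finger_gap: 19.1
finger_force: 40.0
```

Call:
{"api": "servo_tool", "payload": {"steps": [-1.02,-2.71,0,0,0,0,1,-1.02,-2.71,0,0,0,0,1,-1.02,-2.71,0,0,0,0,1,-1.02,-2.71,0,0,0,0,1,-1.02,-2.71,0,0,0,0,1,-1.02,-2.71,0,0,0,0,1,-1.02,-2.71,0,0,0,0,1,-1.02,-2.71,0,0,0,0,1]}}

```text
clock: 62.32
position: [443.0, -201.8, 160.7]
ee_rot: [0.35, 3.121, 0.0]
ft_force: [1.1, -0.0, -2.6]
finger_gap: 19.3
finger_force: 40.0
```

Call:
{"api": "servo_tool", "payload": {"steps": [0,0,-3,0,0,0,1,0,0,-3,0,0,0,1,0,0,-3,0,0,0,1,0,0,-2,0,0,0,1,0,0,-1,0,0,0,1,0,0,-0.6,0,0,0,1,0,0,0,0,0,0,1,0,0,0,0,0,0,1]}}

```text
clock: 62.98
position: [444.1, -200.7, 34.9]
ee_rot: [0.35, 3.122, -0.0]
ft_force: [-0.7, -0.4, -1.6]
finger_gap: 19.5
finger_force: 40.0
```

```bash
python3 -c "
from h import *
print(manip.read_state()['position'])"
```

```text
[ 444.08549763 -200.71385295   34.87535613]
```

Call:
{"api": "servo_tool", "payload": {"steps": [0,0,-0.4,0,0,0,1,0,0,-0.4,0,0,0,1,0,0,-0.2,0,0,0,1,0,0,0,0,0,0,1,0,0,0,0,0,0,1,0,0,0,0,0,0,0.45,0,0,0,0,0,0,0.2,0,0,0,0,0,0,0.2]}}

```text
clock: 63.65
position: [444.0, -200.7, 24.7]
ee_rot: [0.35, 3.121, -0.0]
ft_force: [-0.2, -0.4, 0.2]
finger_gap: 31.6
finger_force: 0.0
```

Call:
{"api": "servo_tool", "payload": {"steps": [0,0,0,0,0,0,-0.15,0,0,0,0,0,0,-0.15,0,0,1,0,0,0,-0.15,0,0,3,0,0,0,-0.15,0,0,4,0,0,0,-0.15,0,0,4,0,0,0,-0.15,0,3,2,0,0,0,-0.15,0,3.5,0,0,0,0,-0.15]}}

```text
clock: 64.32
position: [446.6, -136.3, 169.6]
ee_rot: [0.353, 3.113, 0.001]
ft_force: [2.0, 1.1, -0.2]
finger_gap: 50.5
finger_force: 0.0
```

Call:
{"api": "servo_tool", "payload": {"steps": [0.5,3.5,0,0,0,0,-0.15,0.5,3.5,0,0,0,0,-0.15,0.5,3.5,0,0,0,0,-0.15,0.5,3.5,0,0,0,0,-0.15,0.5,3.5,0,0,0,0,-0.15,0.5,3.5,0,0,0,0,-0.15,0.5,3,0,0,0,0,-0.15,0,0,0,0,0,0,-0.15]}}

```text
clock: 64.98
position: [479.9, 108.6, 164.6]
ee_rot: [0.345, 3.121, 0.001]
ft_force: [-0.1, -0.7, 0.3]
finger_gap: 50.4
finger_force: 0.0
```

Run:
```python
from h import *
print(manip.read_state()['position'])
for n,x,y,z in(("L",602,-226.4,97),("M",537,-218.3,87),("S",444,-200.7,77)):
    u=proj("top",[x,y,z]);r=fit(n,*u);print(n,r[:4])
crop("scene","s9",180,140,290,170,2)
a=cv2.imread("pics/s9.png");crop("top","t9",190,90,290,200,2);b=cv2.imread("pics/t9.png")
cv2.imwrite("pics/fin.png",cv2.resize(np.vstack([a,b]),None,fx=.8,fy=.8))
```

```text
[479.92530981 108.64309977 164.62744026]
L (array([ 601.7, -226.7]), np.float64(97.8), np.float64(24.734832774538745), array([ 602.5, -227.2,   92. ]))
M (array([ 537.9, -218.4]), np.float64(87.6), np.float64(31.38748512692949), array([ 537.2, -219.3,   82. ]))
S (array([ 443.2, -201.1]), np.float64(101.3), np.float64(11.528882968644453), array([ 443.9, -201.4,   72. ]))
```

View pics/fin.png

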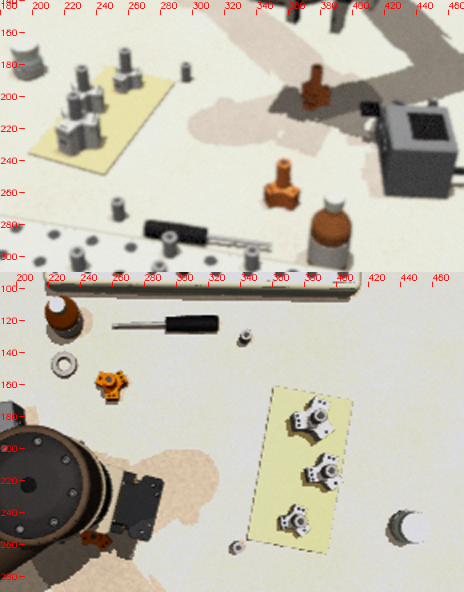

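The final picture shows all three heads upright on the mat, top view (395,180), (400,214) and (380,245). The lever pad is still down at scene (408,208), the bottle and jar are standing, and the arm is clear.

```bash
python3 -c "
from workcell import manip
print(manip.finish_job())"
```

```text
the job is handed in; nothing more can be done
None
```

I handed the job in at about 65 s: the shutter lever is latched, the large, medium and small heads were each shown to the reader in that order (faces 1, 2, 3), and all three stand upright on the mat; the bottle and jar are still standing, and the medium head shifted about 15 mm on the mat after I set it down.

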